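# Isolate the bench drier, tip out its hopper and rack the attenuators

## Robot

A 6-joint arm with a two-finger parallel gripper is mounted at the origin on the work surface; the furniture and walls round the work are solid. World frame = base frame: x ahead of the robot, y to its left, z up, the work surface at z = 0. Lengths are in m, angles in rad, forces in N, time in s.
With the tool pointing down it reaches from about 0.25 to 0.775 m from the base axis. Payload 4 kg.
Tool frame: the origin (TCP) lies midway between the tips of the shut fingers; the grasp point (between the pads) lies grip_point_offset behind it (grip_point_offset is the distance from the TCP to the grasp point, in m); z points along the fingers, y is the line along which they close (so a half turn about z gives the same grasp; the last joint's range is limited). The gripper opens to 94 mm and grips with 3 to 60 N. Pads are 16 mm wide; open, the fingers measure 119 mm over their backs; the gripper's body (75 mm by 177 mm) begins 78 mm behind the grasp point.
Start: joints at [1.232, 0.087, 1.371, -0, 1.684, -0.103], TCP at [0.129, 0.535, 0.206] pointing down, gripper open.
Joint ranges: [-3.1, 3.1], [-0.76, 2.03], [0.27, 2.55], [-1.08, 4.22], [0.17, 2.65], [-2.57, 2.57]. Speed limits (rad/s): [2.79, 2.79, 3.14, 3.14, 3.14, 3.14].

## Interface

Orientations are given as [roll, pitch, yaw] about the fixed x, y, z axes, in that order (R = Rz(yaw) Ry(pitch) Rx(roll)).
In Python, from bench import * gives the robot as it stands. The module is installed in compiled form; this text tells all that it offers.
- The arm moves only by the tool apply_moves, never from a script. Its argument "commands" is a list of rows, each a list of 7 numbers: the turn, a rotation vector about the world's x, y, z in rad, then the shift along the world's x, y, z in m, then the opening in per cent of the stroke, from 0 (shut) to 100 (fully open). In form: [[ax, ay, az, x, y, z, jaw], ...]. A call has exactly 5 rows; each row is the pose to reach, as a shift and turn from the pose commanded when the call began; what a row does not reach only later rows make up. A row lasts 1/10 s, in which the tool goes at most 50 mm and 8.59 degrees, less where a joint would pass 70% of its speed; a pose out of reach is approached as far as the arm can. A call with a gripper value outside its range is refused whole. The fingers move at their own pace and stop on an object; the grip force is fixed at half the most. Time passes only in rows, so rows that repeat a pose let the fingers close, or fill a call up. It gives the time, the measured TCP pose, the force, the opening and the grip force at its end, in the units of the state.
- get_obs(): the state, without advancing time (a new reading comes with each control period).
- snapshot(name): name is "scene" or "top" or "wrist"; returns a dict with "pixels" (400x640x3 uint8, red, green, blue), "vertical_fov" (degrees; the focal length in pixels is half the picture's height over the tangent of half this angle, whatever the lens; pixels are square), "cx", "cy" (the principal point, pixels), "k1" (the pictures are not rectified: a ray, as slopes to the right and down, at radius r is drawn at 1 + k1 r^2 times it, then the intrinsics apply), "rvec" (rotation vector, rad) and "tvec" (3), from world to camera coordinates, as OpenCV has them. Camera axes: x right, y down, z forward; pixel columns grow to the right and rows downward; lengths in m; the calibration is good to about 2 mm. A picture is of the moment at which its call begins. There is no depth.
- close_job(): hands the job in; it is judged then, once.
Trained networks look in the newest picture that a camera, given by its name, has taken for a name from the list of things; names that differ only in an ending like _2 or _b are one class to them, and where a whole thing is asked for, a point or a joint stands for the part that bears it (a point fixed in the world has none). Each returns a list of dicts, best first, with "score" (0 to 1); they miss things now and then, are a little off and sometimes report something else, mostly with a low value. They report only what shows in the picture. A call takes as long as a camera call. They do not tell look-alikes from the thing itself.
- masks_of(camera, query): "mask" (400x640 bool, what is visible of it) and "extent" ([left, top, right, bottom] in pixels, round what is visible of it).
- place_of(camera, query): "pixel" ([column, row] in pixels: a listed point, or the origin of a listed thing).
The state is a dict: "time": time; "joint_positions": joint angles; "qvel": joint speeds; "joint_torque": joint torques, N m; "tool_pos": TCP position; "ee_rot": TCP orientation; "wrist_force": force on the tool from outside, world axes, zero at the start; "wrist_torque": the same for the moment, N m; "width": finger opening in m; "finger_force": force on a finger pad.
Only numpy, scipy, OpenCV 4.12 (cv2) and the standard library are available. Lean on these libraries where they do the work, as an engineer would, in place of code of your own. Each camera call takes 0.05 s, during which the arm holds its last target. There are 200 camera calls.

## Task

The attenuators in the bench drier are dry and wanted for measurement. First isolate the drier: pull its fuse link straight up out of the socket and put it in the grey dish; only then pull the hopper forward all the way to its stop so that every attenuator tips out into the pan, and swing the empty hopper fully back home. Lay the attenuators in the slotted wooden rack, one to a bay and lying along the bay, and leave the other things on the bench where they are.

Things in the scene. Friction and masses are not known exactly. Their poses are not given: they have to be found in the camera images.
- drier: Bench drier, fixed grey sheet-metal unit on 14 mm feet. Origin: on the bench under its middle; x to its back (its front faces -x), y to the side where the fuse-link base stands, z up. Hood y +-85, x -50 to +55, top z = 257 mm; the hopper hangs in its open front. Fuse-link base on the +y side: 70 x 64 mm block centred at x -110, y 122, top at z = 75.
- pan_floor (a point): Point on the floor of the aluminium pan in front of the hood (x = -215, y = 0, z = 18 mm of the drier; axes as the drier's). Pan inside: y +-81, flat floor from x = -270 to -165 of the drier, rims 15 mm above it; behind that a chute slopes up at 43 degrees to the hood, between side walls up to 60 mm above the floor.
- hopper (a joint): Hopper angle in rad: 0 home (upright in the hood), 2.2 at its stop (tipped forward and down over the pan). Stiff pivot (0.4 N m): it stays where it is left; 5 to 12 N at the handle move it. Parts slide out past about 1.9. Steel bin open at the top, 125 mm wide, 85 deep inside, floor at pivot height at home; its front panel, 100 mm high, leans 0.21 rad forward at home.
- hopper_pivot (a point): Middle of the hopper's pivot axis (fixed on the drier, 150 mm above the bench, at x = -50, y = 0 of the drier). The axis runs along the drier's y; the hopper's upper part swings towards the drier's -x and then down.
- hopper_handle (a point): Grip point on the crank handle: round rubber bar 14 mm thick, 66 long, parallel to the pivot axis (the drier's y), outside the hood on its -y side; 138 mm to the -y side of the pivot point, 90 mm from the axis, 35 mm out from the crank arm. At home it is 16 mm behind and 89 above the pivot, at the stop 81 ahead and 40 below. The bar can turn between the fingers as it goes round.
- fuse_link: Fuse link, a black plug without cable. Origin: centre of its underside; z up when plugged in. Plug-in body 26 x 44 mm, z 0 to 36; flange 42 x 60, z 36 to 46; pull tab 16 mm thick (along x), 50 wide (along y), z 46 to 82. Plugged in, its x and y are the drier's. A sprung catch holds it: pull straight up with about 10 N. 90 g; it can stand on its lower end.
- link_socket (a point): Centre of the socket's mouth in the top of the fuse-link base, 75 mm above the bench; the well is 30 x 48 mm and 40 mm deep (the plugged-in link's origin is 36 mm below this point).
- dish: Grey plastic dish beside the drier, 95 mm (x) by 120 mm (y), 22 mm high, walls 4 mm; fixed. Origin: centre of its underside.
- rack: Light wooden rack on rubber feet, 92 mm (x) by 268 mm (y); fixed. Origin on the bench under its centre. Five open bays run along its x, each 32 mm wide, 80 mm long and 8 mm deep, 50 mm apart along y; floors at z = 18, tops of the ribs at z = 26.5.
- bay1 (a point): Centre of the floor of bay 1 of the rack (y = 100 mm of the rack); axes as the rack's.
- bay2 (a point): Centre of the floor of bay 2 of the rack (y = 50 mm of the rack); axes as the rack's.
- bay3 (a point): Centre of the floor of bay 3 of the rack (y = 0 mm of the rack); axes as the rack's.
- bay4 (a point): Centre of the floor of bay 4 of the rack (y = -50 mm of the rack); axes as the rack's.
- bay5 (a point): Centre of the floor of bay 5 of the rack (y = -100 mm of the rack); axes as the rack's.
- att1_mid (a point): Middle of attenuator 1: a black finned coaxial part 20 x 20 mm, 58 mm long along its y, 60 g. Grip the finned body, y -22 to +19 mm, across (20 mm) or end to end (41 mm); the slim connectors at its ends are for show and not solid. It starts in the hopper; three to five of the five are present. After tumbling any of its long sides may be down.
- att2_mid (a point): Middle of attenuator 2: a black finned coaxial part 20 x 20 mm, 58 mm long along its y, 60 g. Grip the finned body, y -22 to +19 mm, across (20 mm) or end to end (41 mm); the slim connectors at its ends are for show and not solid. It starts in the hopper; three to five of the five are present. After tumbling any of its long sides may be down.
- att3_mid (a point): Middle of attenuator 3: a black finned coaxial part 20 x 20 mm, 58 mm long along its y, 60 g. Grip the finned body, y -22 to +19 mm, across (20 mm) or end to end (41 mm); the slim connectors at its ends are for show and not solid. It starts in the hopper; three to five of the five are present. After tumbling any of its long sides may be down.
- att4_mid (a point): Middle of attenuator 4: a black finned coaxial part 20 x 20 mm, 58 mm long along its y, 60 g. Grip the finned body, y -22 to +19 mm, across (20 mm) or end to end (41 mm); the slim connectors at its ends are for show and not solid. It starts in the hopper; three to five of the five are present. After tumbling any of its long sides may be down.
- att5_mid (a point): Middle of attenuator 5: a black finned coaxial part 20 x 20 mm, 58 mm long along its y, 60 g. Grip the finned body, y -22 to +19 mm, across (20 mm) or end to end (41 mm); the slim connectors at its ends are for show and not solid. It starts in the hopper; three to five of the five are present. After tumbling any of its long sides may be down.
- solder_spool: Solder spool standing on its flange, 54 mm across, 40 mm high; origin centre of underside. Bystander.
- tower_array: Small printed tower, 69 x 64 x 80 mm; origin centre of underside. Bystander.
- screwdriver: Screwdriver lying on the bench, 168 mm long. Bystander.
Mind the look-alikes: they are no part of the job. There is more than one size of the fuse_link; the job needs the middle-sized.

How it is judged:
On the way, in this order (a step that is already met when the one before it is completed fails the run):
1. the fuse link is out of its socket and rests released in the dish (x of fuse_link in the frame of dish between -0.06 and 0.06 m and y of fuse_link in the frame of dish between -0.07 and 0.07 m and height (world z) of fuse_link below 0.05 m and linear speed of fuse_link below 0.05 m/s and contact force between the fingers and fuse_link below 0.1 N), for 0.2 s.
2. the hopper is pulled forward to its stop (value of joint hopper above 2.1 rad), for 0.2 s.
3. the hopper is back home and every attenuator has been tipped out of it (value of joint hopper below 0.08 rad and height (world z) of each of att1_mid, att2_mid, att3_mid, att4_mid, att5_mid below 0.09 m), for 0.2 s.
At the end, for the whole second after the job is handed in: The link rests in the dish; the hopper is home (within 0.08 rad); each attenuator lies at rest in a rack bay of its own, within 24 mm of the bay's middle lengthwise, within 20 degrees of the bay's line and down on its floor; the bystanders are within 30 mm of where they stood (x of fuse_link in the frame of dish between -0.06 and 0.06 m and y of fuse_link in the frame of dish between -0.07 and 0.07 m and height (world z) of fuse_link below 0.05 m and linear speed of fuse_link below 0.05 m/s and value of joint hopper below 0.08 rad and (y of att1_mid in the frame of bay1 between -0.012 and 0.012 m or y of att1_mid in the frame of bay2 between -0.012 and 0.012 m or y of att1_mid in the frame of bay3 between -0.012 and 0.012 m or y of att1_mid in the frame of bay4 between -0.012 and 0.012 m or y of att1_mid in the frame of bay5 between -0.012 and 0.012 m) and x of att1_mid in the frame of rack between -0.024 and 0.024 m and z of each of att1_mid, att2_mid, att3_mid, att4_mid, att5_mid in the frame of rack below 0.034 m and angle between the y axis of each of att1_mid, att2_mid, att3_mid, att4_mid, att5_mid and the x axis of rack, either way round below 0.35 rad and linear speed of each of att1, att2, att3, att4, att5 below 0.03 m/s and (y of att2_mid in the frame of bay1 between -0.012 and 0.012 m or y of att2_mid in the frame of bay2 between -0.012 and 0.012 m or y of att2_mid in the frame of bay3 between -0.012 and 0.012 m or y of att2_mid in the frame of bay4 between -0.012 and 0.012 m or y of att2_mid in the frame of bay5 between -0.012 and 0.012 m) and x of att2_mid in the frame of rack between -0.024 and 0.024 m and (y of att3_mid in the frame of bay1 between -0.012 and 0.012 m or y of att3_mid in the frame of bay2 between -0.012 and 0.012 m or y of att3_mid in the frame of bay3 between -0.012 and 0.012 m or y of att3_mid in the frame of bay4 between -0.012 and 0.012 m or y of att3_mid in the frame of bay5 between -0.012 and 0.012 m) and x of att3_mid in the frame of rack between -0.024 and 0.024 m and (y of att4_mid in the frame of bay1 between -0.012 and 0.012 m or y of att4_mid in the frame of bay2 between -0.012 and 0.012 m or y of att4_mid in the frame of bay3 between -0.012 and 0.012 m or y of att4_mid in the frame of bay4 between -0.012 and 0.012 m or y of att4_mid in the frame of bay5 between -0.012 and 0.012 m) and x of att4_mid in the frame of rack between -0.024 and 0.024 m and (y of att5_mid in the frame of bay1 between -0.012 and 0.012 m or y of att5_mid in the frame of bay2 between -0.012 and 0.012 m or y of att5_mid in the frame of bay3 between -0.012 and 0.012 m or y of att5_mid in the frame of bay4 between -0.012 and 0.012 m or y of att5_mid in the frame of bay5 between -0.012 and 0.012 m) and x of att5_mid in the frame of rack between -0.024 and 0.024 m and distance of each of solder_spool, tower_array, screwdriver from where it was at the start of the episode below 0.03 m); the robot touches nothing.
It fails at once if the hopper is swung while the fuse link is still in its socket (value of joint hopper above 0.25 rad and distance between fuse_link and link_socket below 0.045 m).
It fails at once if a bystander is knocked away (distance of any of solder_spool, tower_array, screwdriver from where it was at the start of the episode above 0.06 m).
Of att1, att2, att3, att4, att5 only 3 to 5 are there at a start; the rules pass over those that are not, and their reading is None.
At some moment in a run one of att1, att2, att3, att4, att5 may be knocked a few centimetres aside while the robot is not near it.
Once in a run the grip may slacken for a moment while it holds something.
It also fails if it takes over 210 s, if anything falls off the work surface, if the arm or the gripper's body presses on something with over 40 N, if the wrist force passes 120 N, or if a joint passes its speed limit or range.

## Working session

There is one attempt and no reset: what is moved stays moved. The work goes in short steps, Python scripts to look and compute and a tool call to move; the robot and the scene stay as the last step left them, time stands still between calls to the robot, and variables do not carry over. Pictures are saved under pics/ and viewed, at most 15 in all, crops included, and the job is handed in when it is done.

Besides the shell and the picture viewer there is one more tool, called after "Call:" in YAML: its name, and indented under it one key for each argument. apply_moves: Moves the arm, as the interface text tells. Its arguments: {"type":"object","properties":{"commands":{"type":"array"}},"required":["commands"]}

```bash
mkdir -p pics
cat > h.py <<'E'
from bench import *
import numpy as np, cv2
from scipy.spatial.transform import Rotation as R
def snap(n,save=None):
    s=snapshot(n)
    if save: cv2.imwrite('pics/'+save+'.png',s['pixels'][...,::-1])
    return s
def K(s):
    f=200/np.tan(np.radians(s['vertical_fov'])/2)
    return np.array([[f,0,s['cx']],[0,f,s['cy']],[0,0,1.]]),np.array([s['k1'],0,0,0.])
def ray(s,px):
    k,d=K(s); u=cv2.undistortPoints(np.array([[px]],float),k,d)[0,0]
    Rm=R.from_rotvec(np.ravel(s['rvec'])).as_matrix(); t=np.ravel(s['tvec'])
    return -Rm.T@t, Rm.T@np.array([u[0],u[1],1])
def at_z(s,px,z):
    o,d=ray(s,px); return o+d*(z-o[2])/d[2]
def proj(s,P):
    k,d=K(s); return cv2.projectPoints(np.array(P,float).reshape(-1,3),np.ravel(s['rvec']),np.ravel(s['tvec']),k,d)[0][:,0]
def tri(s1,p1,s2,p2):
    A=np.zeros((3,3));b=np.zeros(3)
    for s,p in((s1,p1),(s2,p2)):
        o,d=ray(s,p);d=d/np.linalg.norm(d);M=np.eye(3)-np.outer(d,d);A+=M;b+=M@o
    return np.linalg.solve(A,b)
def st():
    o=get_obs(); print('t',round(o['time'],2),'tcp',np.round(o['tool_pos'],4),'rot',np.round(o['ee_rot'],3),'F',np.round(o['wrist_force'],1),'w',round(o['width'],4),'ff',np.round(o['finger_force'],1),'q',np.round(o['joint_positions'],2))
E
python3 - <<'E'
from h import *
o=get_obs();print(o.keys(),[ (k,v) for k,v in o.items() if 'grip' in k]);st()
S={n:snap(n,n+'0') for n in('scene','top','wrist')}
for n in('scene','top'):
    print(n,ray(S[n],(320,200)))
    for q in ['drier','pan_floor','hopper','hopper_pivot','hopper_handle','fuse_link','link_socket','dish','rack','bay1','bay5','att1_mid','solder_spool','tower_array','screwdriver']:
        try: print(q,[(np.round(r['pixel']).tolist(),round(r['score'],2)) for r in place_of(n,q)][:5])
        except Exception as e: print(q,e)
E
python3 -c "import bench;print([x for x in dir(bench) if x[0]!='_'])"
```

```text
dict_keys(['time', 'joint_positions', 'qvel', 'joint_torque', 'tool_pos', 'ee_rot', 'wrist_force', 'wrist_torque', 'finger_force', 'width']) []
t 0.0 tcp [0.1283 0.5343 0.2043] rot [-3.139 -0.     2.906] F [-0.3  0.3 -0.1] w 0.094 ff 0.0 q [ 1.23  0.09  1.37 -0.    1.68 -0.1 ]
scene (array([-0.40981755,  0.45528003,  1.18467938]), array([ 0.60606259, -0.34429474, -0.71717341]))
drier [([233.0, 218.0], 0.98)]
pan_floor [([237.0, 191.0], 0.59)]
hopper it knows: att1_mid, att2_mid, att3_mid, att4_mid, att5_mid, bay, dish, drier, fuse_link, hopper_handle, hopper_pivot, link_socket, pan_floor, rack, screwdriver, solder_spool, tower_array
hopper_pivot [([234.0, 190.0], 0.76), ([210.0, 246.0], 0.62), ([225.0, 178.0], 0.54)]
hopper_handle [([273.0, 153.0], 0.77)]
fuse_link [([255.0, 323.0], 0.71), ([211.0, 248.0], 0.66)]
link_socket [([208.0, 238.0], 0.59)]
dish []
rack [([372.0, 205.0], 0.98), ([386.0, 196.0], 0.37)]
bay1 [([380.0, 192.0], 0.97), ([397.0, 191.0], 0.8), ([355.0, 200.0], 0.78), ([371.0, 198.0], 0.67), ([346.0, 205.0], 0.56)]
bay5 [([380.0, 192.0], 0.97), ([397.0, 191.0], 0.8)
[... 701 characters left out ...]
0, 268.0], 0.42)]
link_socket [([198.0, 205.0], 0.98)]
dish [([182.0, 245.0], 0.72)]
rack [([372.0, 215.0], 0.86), ([237.0, 150.0], 0.42)]
bay1 [([394.0, 213.0], 0.83), ([404.0, 212.0], 0.71), ([340.0, 213.0], 0.58), ([356.0, 213.0], 0.58), ([374.0, 215.0], 0.56)]
bay5 [([394.0, 213.0], 0.83), ([404.0, 212.0], 0.71), ([340.0, 213.0], 0.58), ([356.0, 213.0], 0.58), ([374.0, 215.0], 0.56)]
att1_mid [([226.0, 167.0], 0.53)]
solder_spool [([343.0, 162.0], 0.64), ([400.0, 154.0], 0.47)]
tower_array [([403.0, 155.0], 0.95), ([244.0, 169.0], 0.7)]
screwdriver [([441.0, 246.0], 0.77), ([356.0, 212.0], 0.59)]
['IKError', 'close_job', 'get_obs', 'grip_point_offset', 'masks_of', 'place_of', 'snapshot']
```

View pics/scene0.png

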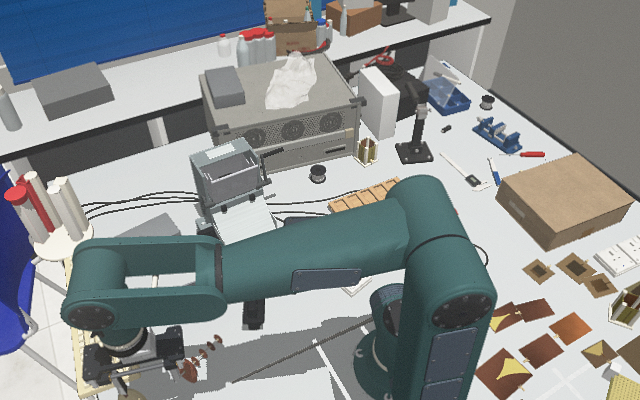

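View pics/top0.png

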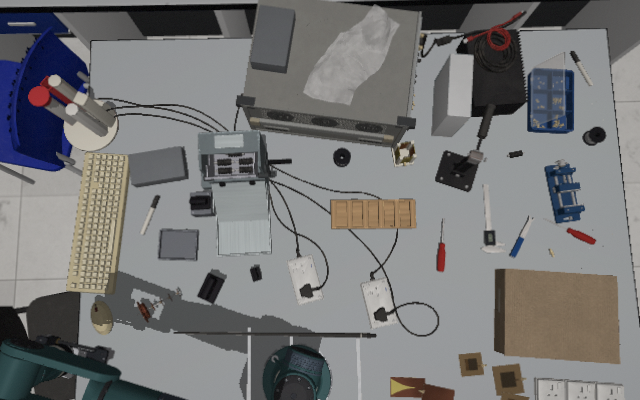

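The scene shows the drier at about (235,185), its plugged-in link at about (211,240) and the rack at (372,200). The top view shows the link in its socket at (202,203), dish (179,244), rack (373,214), spool (342,157), tower (404,153), with loose look-alike links at (212,287) and (256,272).

Run:
```python
from h import *
s=snap('top')
for n,px,z in [('link flange',(202,203),.085),('dish',(179,244),.0),('rack',(373.5,213.5),.026),('spool',(342,157),.02),('driver',(441,246),.005),('tower',(404,153),.08),('handle',(280,161),.239)]:
    print(n,np.round(at_z(s,px,z),3))
im=s['pixels'][115:305,150:420,::-1]
im=cv2.resize(im,(800,563),interpolation=cv2.INTER_CUBIC)
cv2.imwrite('pics/c1.png',im)
for q in('dish','rack','drier','link_socket'):
    for m in masks_of('top',q)[:2]:
        c=cv2.minAreaRect(np.argwhere(m['mask'])[:,::-1].astype(np.float32));print(q,m['score'],m['extent'],c)
```

```text
link flange [0.54  0.277 0.085]
dish [0.423 0.368 0.   ]
rack [ 0.504 -0.253  0.026]
spool [ 0.691 -0.159  0.02 ]
driver [ 0.398 -0.465  0.005]
tower [ 0.684 -0.348  0.08 ]
handle [0.627 0.027 0.239]
dish 0.76 [157.0, 231.5, 200.8, 261.4] ((177.5, 244.5), (31.0, 41.0), 90.0)
dish 0.45 [332.9, 193.3, 416.1, 229.3] ((373.0, 213.0), (30.0, 84.0), 90.0)
rack 0.74 [337.7, 148.9, 350.3, 172.1] ((342.0, 157.0), (18.0, 16.0), 90.0)
rack 0.72 [330.3, 197.4, 416.6, 230.4] ((372.5, 213.5), (29.0, 83.0), 90.0)
drier 0.59 [193.1, 128.1, 289.4, 260.1] ((239.03721618652344, 192.76312255859375), (95.56513214111328, 128.92649841308594), 6.881723880767822)
drier 0.18 [330.0, 197.4, 417.3, 230.1] ((373.0, 213.5), (29.0, 84.0), 90.0)
link_socket 0.61 [193.6, 131.9, 292.1, 257.4] ((239.103271484375, 192.98684692382812), (95.53335571289062, 129.88565063476562), 6.76617431640625)
link_socket 0.39 [330.9, 196.7, 416.7, 230.8] ((373.5, 213.5), (31.0, 85.0), 90.0)
```

View pics/c1.png

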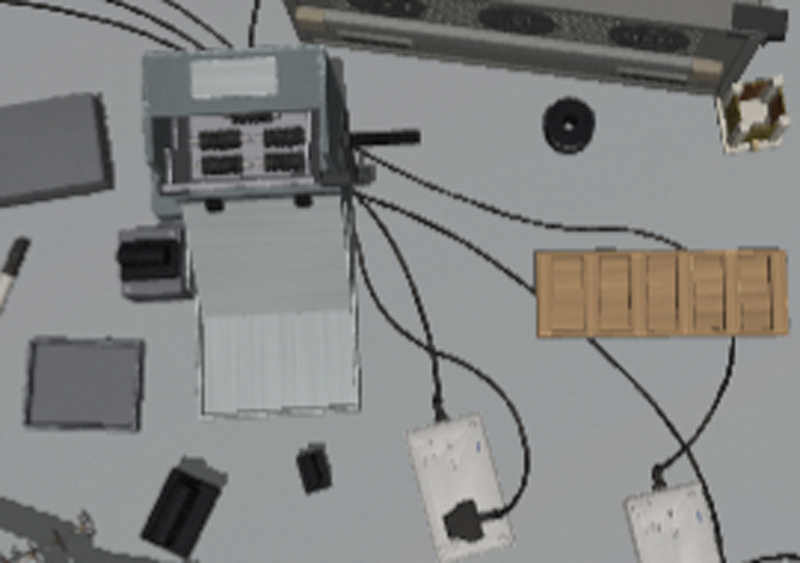

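Run:
```python
from h import *
from scipy.optimize import least_squares
s=snap('top'); f=800/270
def px(c): return np.array([c[0]/f+150-.0,c[1]/f+115])
L=[((-34,-105,239),(352,139)),((-34,-171,239),(420,136)),((-110,147,121),(118,258)),((-110,97,121),(180,257)),
((-271,82,33),(203,417)),((-271,-82,33),(357,410)),((55,85,257),(145,52)),((55,-85,257),(327,46))]
P=np.array([l[0] for l in L])/1e3; U=np.array([px(l[1]) for l in L])
def W(v,P): return np.c_[R.from_euler('z',v[2]).apply(P)[:,:2]+v[:2],P[:,2]]
fit=lambda idx:least_squares(lambda v:(proj(s,W(v,P[idx]))-U[idx]).ravel(),[.6,.15,0],loss='soft_l1').x
for idx in (range(8),range(6),range(2,6)):
    idx=list(idx);v=fit(idx);print(v,'\n',np.round((proj(s,W(v,P))-U),1).tolist())
v=fit(list(range(8)))
for n,p in [('link tab top',(-110,122,121)),('pivot',(-50,0,150)),('handle',(-34,-138,239)),('pan',(-215,0,18))]: print(n,W(v,np.array([p])/1e3))
# rack
Q=[((46,134,26),(537,250)),((-46,134,26),(538,337)),((46,-134,26),(787,248)),((-46,-134,26),(788,334))]
P2=np.array([l[0] for l in Q])/1e3;U2=np.array([px(l[1]) for l in Q])
w=least_squares(lambda v:(proj(s,W(v,P2))-U2).ravel(),[.5,-.25,0]);print('rack',w.x,w.fun.round(1))
Q=[((47,60,22),(31,338)),((-47,60,22),(25,428)),((47,-60,22),(144,340)),((-47,-60,22),(141,431))]
P2=np.array([l[0] for l in Q])/1e3;U2=np.array([px(l[1]) for l in Q])
w=least_squares(lambda v:(proj(s,W(v,P2))-U2).ravel(),[.4,.35,0]);print('dish',w.x,w.fun.round(1)); print(grip_point_offset)
```

```text
[0.65384562 0.16292364 0.03480318] 
 [[0.5, 0.7], [1.3, 0.4], [-0.3, -0.4], [-4.4, -1.1], [0.1, 0.2], [0.7, -0.4], [-0.4, 0.9], [-0.3, -0.5]]
[0.65354706 0.16451787 0.04173623] 
 [[0.0, 0.6], [0.8, 0.1], [-0.5, -0.0], [-4.7, -0.7], [0.2, 0.5], [0.8, -0.5], [-1.2, 1.2], [-1.0, -0.5]]
[0.65198948 0.16002338 0.02454769] 
 [[1.5, 1.7], [2.3, 1.6], [0.3, -0.3], [-3.8, -0.8], [0.1, 0.6], [0.8, 0.5], [0.8, 1.2], [1.0, 0.5]]
link tab top [[0.5396671  0.28102218 0.121     ]]
pivot [[0.6038759  0.16118383 0.15      ]]
handle [[0.62466808 0.02382414 0.239     ]]
pan [[0.43897582 0.15544247 0.018     ]]
rack [ 0.50359338 -0.25299669 -0.01385465] [-0.3  0.2 -0.2 -0.4 -0.2  0.2  0.6 -0. ]
dish [ 0.4193233   0.36266616 -0.03995099] [ 0.1  0.3  0.3 -0.1  0.1  0.3 -0.5 -0.5]
0.0188
```

Call:
apply_moves:
  commands:
    - [0, 0, -0.13, 0.041, -0.025, 0, 100]
    - [0, 0, -0.26, 0.082, -0.05, 0, 100]
    - [0, 0, -0.39, 0.123, -0.075, 0, 100]
    - [0, 0, -0.52, 0.164, -0.1, 0, 100]
    - [0, 0, -0.65, 0.205, -0.125, 0, 100]

```text
time: 2.35
tool_pos: [0.3348, 0.4087, 0.2057]
ee_rot: [3.141, -0.0, 2.251]
wrist_force: [0.2, 1.3, -0.4]
width: 0.0943
finger_force: 0.0
```

Call:
apply_moves:
  commands:
    - [0, 0, -0.13, 0.041, -0.025, 0, 100]
    - [0, 0, -0.26, 0.082, -0.05, 0, 100]
    - [0, 0, -0.39, 0.123, -0.075, 0, 100]
    - [0, 0, -0.52, 0.164, -0.1, 0, 100]
    - [0, 0, -0.648, 0.206, -0.125, 0, 100]

```text
time: 2.85
tool_pos: [0.541, 0.2836, 0.2057]
ee_rot: [3.141, -0.0, 1.602]
wrist_force: [0.3, 1.2, 0.8]
width: 0.0937
finger_force: 0.0
```

Call:
apply_moves:
  commands:
    - [-0.14, 0, 0, 0, 0, -0.02, 60]
    - [-0.15, 0, 0, 0, 0, -0.04, 60]
    - [-0.15, 0, 0, 0, 0, -0.05, 60]
    - [-0.15, 0, 0, 0, 0, -0.05, 60]
    - [-0.15, 0, 0, 0, 0, -0.05, 60]

```text
time: 3.35
tool_pos: [0.5395, 0.285, 0.1564]
ee_rot: [-3.137, 0.149, 1.608]
wrist_force: [0.4, -0.3, -0.2]
width: 0.0582
finger_force: 0.0
```

Run:
```python
from h import *
st(); w=snap('wrist','w1'); snap('top'); 
v=[.6537,.1632,.037]
W=lambda P:np.c_[R.from_euler('z',v[2]).apply(np.array(P)/1e3)[:,:2]+v[:2],np.array(P)[:,2]/1e3]
print(proj(w,W([(-110+a,122+b,121) for a in(-8,8) for b in(-25,25)])).round().tolist())
im=w['pixels'][...,::-1].copy()
for p in proj(w,W([(-110+a,122+b,121) for a in(-8,8) for b in(-25,25)])): cv2.circle(im,tuple(int(x) for x in p),3,(0,0,255),-1)
cv2.imwrite('pics/w1.png',im)
```

```text
t 3.35 tcp [0.5395 0.285  0.1564] rot [-3.137  0.149  1.608] F [ 0.4 -0.3 -0.2] w 0.0582 ff 0.0 q [ 0.47  0.29  1.24 -0.13  1.68  0.42]
[[308.0, 250.0], [307.0, 180.0], [332.0, 250.0], [333.0, 180.0]]
```

View pics/w1.png

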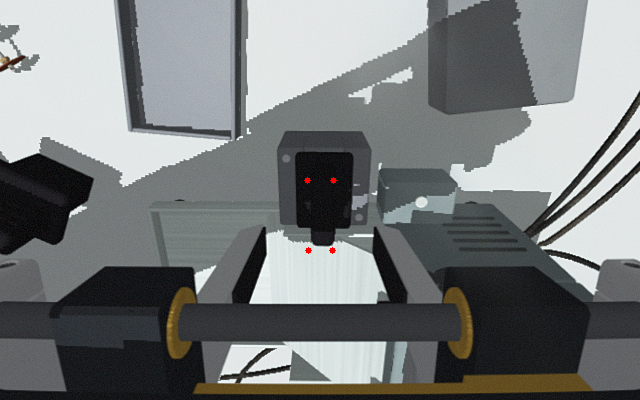

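The tab end is at (322,240) against the predicted (320,250), so the link is about 3 mm further in +y. The tilted grasp still fits.

Call:
apply_moves:
  commands:
    - [0, 0, 0, 0.001, 0.002, -0.02, 60]
    - [0, 0, 0, 0.001, 0.002, -0.045, 60]
    - [0, 0, 0, 0.001, 0.002, -0.065, 60]
    - [0, 0, 0, 0.001, 0.002, -0.065, 60]
    - [0, 0, 0, 0.001, 0.002, -0.065, 0]

```text
time: 3.95
tool_pos: [0.5408, 0.287, 0.0918]
ee_rot: [-3.138, 0.149, 1.608]
wrist_force: [-0.2, 0.3, -0.2]
width: 0.0514
finger_force: 0.0
```

Call:
apply_moves:
  commands:
    - [0, 0, 0, 0, 0, 0, 0]
    - [0, 0, 0, 0, 0, 0, 0]
    - [0, 0, 0, 0, 0, 0, 0]
    - [0, 0, 0, 0, 0, 0, 0]
    - [0, 0, 0, 0, 0, 0, 0]

```text
time: 4.45
tool_pos: [0.5422, 0.287, 0.091]
ee_rot: [-3.14, 0.149, 1.608]
wrist_force: [4.4, 0.6, -1.2]
width: 0.0155
finger_force: 29.9
```

Call:
apply_moves:
  commands:
    - [0, 0, 0, 0.002, 0, 0.002, 0]
    - [0, 0, 0, 0.002, 0, 0.006, 0]
    - [0, 0, 0, 0.002, 0, 0.012, 0]
    - [0, 0, 0, 0.002, 0, 0.022, 0]
    - [0, 0, 0, 0.002, 0, 0.04, 0]

```text
time: 4.95
tool_pos: [0.5409, 0.2864, 0.1305]
ee_rot: [-3.132, 0.151, 1.609]
wrist_force: [0.1, 0.1, -0.6]
width: 0.0164
finger_force: 30.0
```

Call:
apply_moves:
  commands:
    - [0, 0, 0, 0, 0, 0.015, 0]
    - [0, 0, 0, 0, 0, 0.03, 0]
    - [0, 0, 0, 0, 0, 0.04, 0]
    - [0, 0, 0, 0, 0, 0.04, 0]
    - [0, 0, 0, 0, 0, 0.04, 0]

```text
time: 5.45
tool_pos: [0.5424, 0.2868, 0.1705]
ee_rot: [-3.136, 0.15, 1.608]
wrist_force: [-0.4, -0.4, -0.5]
width: 0.0156
finger_force: 30.0
```

Call:
apply_moves:
  commands:
    - [0, 0, 0, -0.025, 0.016, 0, 0]
    - [0, 0, 0, -0.055, 0.036, 0, 0]
    - [0, 0, 0, -0.085, 0.056, 0, 0]
    - [0, 0, 0, -0.11, 0.073, 0, 0]
    - [0, 0, 0, -0.122, 0.081, 0, 0]

```text
time: 5.95
tool_pos: [0.4181, 0.3687, 0.1693]
ee_rot: [-3.134, 0.151, 1.611]
wrist_force: [0.3, -0.2, -0.5]
width: 0.0159
finger_force: 30.0
```

Run:
```python
from h import *
st(); w=snap('top'); im=cv2.resize(w['pixels'][180:300,130:290,::-1],(640,480),interpolation=cv2.INTER_CUBIC)
w=snap('wrist');im2=w['pixels'][...,::-1]
cv2.imwrite('pics/p1.png',np.hstack([im[:400,:400],im2[:,120:520]]))
```

```text
t 5.95 tcp [0.4181 0.3687 0.1693] rot [-3.134  0.151  1.611] F [ 0.3 -0.2 -0.5] w 0.0159 ff 30.0 q [ 0.69  0.2   1.33 -0.12  1.72  0.64]
```

View pics/p1.png

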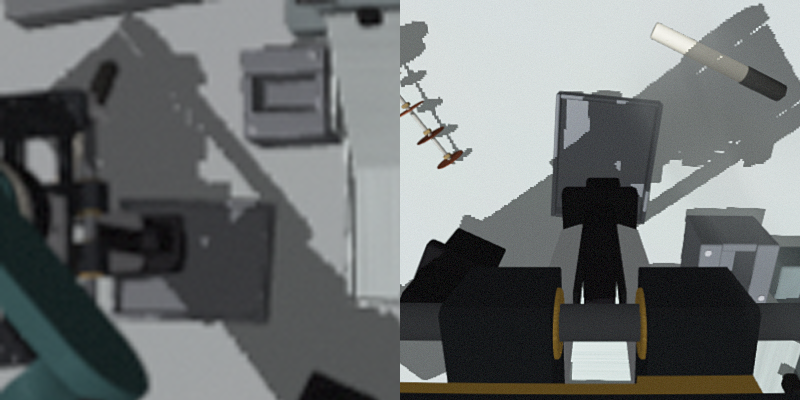

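The link is out, the socket at (290,95) in the left crop is empty, and the link hangs over the dish. Lower it now.

Call:
apply_moves:
  commands:
    - [0, 0, 0, 0.001, 0, -0.03, 0]
    - [0, 0, 0, 0.001, 0, -0.065, 0]
    - [0, 0, 0, 0.001, 0, -0.09, 0]
    - [0, 0, 0, 0.001, 0, -0.103, 0]
    - [0, 0, 0, 0.001, 0, -0.109, 0]

```text
time: 6.55
tool_pos: [0.4218, 0.3664, 0.0597]
ee_rot: [-3.134, 0.152, 1.607]
wrist_force: [-0.8, 0.8, -0.7]
width: 0.0159
finger_force: 30.0
```

Call:
apply_moves:
  commands:
    - [0, 0, 0, 0, 0, -0.002, 0]
    - [0, 0, 0, 0, 0, -0.003, 0]
    - [0, 0, 0, 0, 0, -0.003, 50]
    - [0, 0, 0, 0, 0, -0.003, 60]
    - [0, 0, 0, 0, 0, -0.003, 60]

```text
time: 7.05
tool_pos: [0.422, 0.3682, 0.0595]
ee_rot: [-3.138, 0.149, 1.608]
wrist_force: [0.0, 0.1, 0.1]
width: 0.0361
finger_force: 0.0
```

Call:
apply_moves:
  commands:
    - [0, 0, 0, 0, 0, 0.03, 60]
    - [0, 0, 0, 0, 0, 0.07, 60]
    - [0, 0, 0, 0, 0, 0.11, 60]
    - [0, 0, 0, 0, 0, 0.14, 60]
    - [0.15, 0, 0, 0, 0, 0.14, 60]

```text
time: 7.55
tool_pos: [0.4233, 0.3726, 0.2036]
ee_rot: [3.134, -0.009, 1.613]
wrist_force: [0.5, 0.1, -0.1]
width: 0.0563
finger_force: 0.0
```

Run:
```python
from h import *
st(); s=snap('top'); im=cv2.resize(s['pixels'][200:290,140:260,::-1],(480,360),interpolation=cv2.INTER_CUBIC)
w=snap('scene');q=w['pixels'][110:290,140:320,::-1]
cv2.imwrite('pics/p2.png',np.hstack([im[:,:400],cv2.resize(q,(360,360),interpolation=cv2.INTER_CUBIC)]))
print([(p['pixel'],p['score'],at_z(s,p['pixel'],.006)) for p in place_of('top','fuse_link')])
print([(p['pixel'],p['score']) for p in place_of('scene','hopper_handle')])
v=[.6537,.1632,.037]
W=lambda P:np.c_[R.from_euler('z',v[2]).apply(np.array(P)/1e3)[:,:2]+v[:2],np.array(P)[:,2]/1e3]
print(proj(w,W([(-34,-138,239)])))
```

```text
t 7.55 tcp [0.4233 0.3726 0.2036] rot [ 3.134 -0.009  1.613] F [ 0.5  0.1 -0.1] w 0.0563 ff 0.0 q [0.62 0.11 1.35 0.   1.67 0.58]
[([216.0, 287.3], 0.96, array([0.28391864, 0.24800609, 0.006     ])), ([179.2, 245.0], 0.77, array([0.41941023, 0.36567468, 0.006     ])), ([255.4, 267.8], 0.57, array([0.34189114, 0.12415131, 0.006     ]))]
[([274.6, 153.7], 0.42)]
[[273.98086412 151.44027007]]
```

View pics/p2.png

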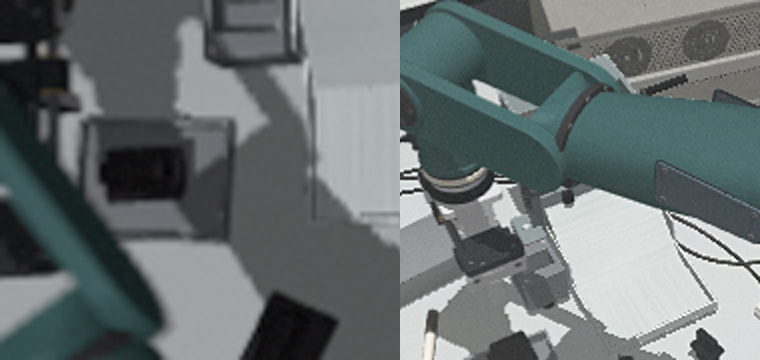

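The link stands in the dish at (145,175) in the left crop. Next, the handle.

Call:
apply_moves:
  commands:
    - [0, 0, 0, 0, -0.02, 0.04, 60]
    - [0, 0, 0, 0.01, -0.05, 0.08, 60]
    - [0, 0, 0, 0.02, -0.095, 0.1, 60]
    - [0, 0, 0, 0.03, -0.14, 0.105, 60]
    - [0, 0, 0, 0.045, -0.187, 0.105, 60]

```text
time: 8.25
tool_pos: [0.467, 0.1803, 0.305]
ee_rot: [3.14, 0.001, 1.61]
wrist_force: [0.6, -0.6, 0.4]
width: 0.0563
finger_force: 0.0
```

Call:
apply_moves:
  commands:
    - [0, 0, 0, 0.035, -0.035, 0, 60]
    - [0, 0, 0, 0.07, -0.07, 0, 60]
    - [0, 0, 0, 0.105, -0.105, 0, 60]
    - [0, 0, 0, 0.14, -0.14, 0, 60]
    - [0, 0, 0, 0.158, -0.168, 0, 60]

```text
time: 8.75
tool_pos: [0.6266, 0.0112, 0.3007]
ee_rot: [-3.137, 0.001, 1.607]
wrist_force: [0.2, 0.3, -0.3]
width: 0.0563
finger_force: 0.0
```

Call:
apply_moves:
  commands:
    - [0, 0, 0, 0, 0, 0, 60]
    - [0, 0, 0, 0, 0, 0, 60]
    - [0, 0, 0, 0, 0, 0, 60]
    - [0, 0, 0, 0, 0, 0, 60]
    - [0, 0, 0, 0, 0, 0, 60]

```text
time: 9.25
tool_pos: [0.624, 0.0141, 0.3042]
ee_rot: [3.141, 0.0, 1.61]
wrist_force: [0.3, 0.4, -0.1]
width: 0.0564
finger_force: 0.0
```

Run:
```python
from h import *
st(); w=snap('wrist')
v=[.6537,.1632,.037]
W=lambda P:np.c_[R.from_euler('z',v[2]).apply(np.array(P)/1e3)[:,:2]+v[:2],np.array(P)[:,2]/1e3]
im=w['pixels'][...,::-1].copy()
for p in proj(w,W([(-34+a,-138+b,239) for a in(-7,7) for b in(-33,33)])): cv2.circle(im,tuple(int(x) for x in p),3,(0,0,255),-1)
cv2.imwrite('pics/w2.png',im)
```

```text
t 9.25 tcp [0.624  0.0141 0.3042] rot [3.141 0.    1.61 ] F [ 0.3  0.4 -0.1] w 0.0564 ff 0.0 q [-0.07  0.26  0.98 -0.    1.9  -0.11]
```

View pics/w2.png

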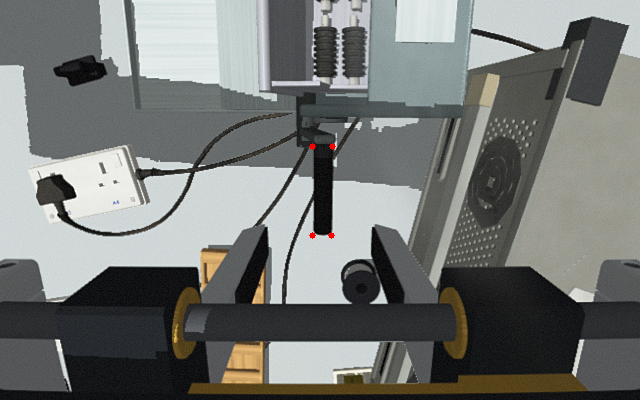

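The bar at (323,190) matches the prediction to within about 1 mm. Descend and grip.

Call:
apply_moves:
  commands:
    - [0, 0, 0, 0, 0.003, -0.03, 60]
    - [0, 0, 0, 0, 0.003, -0.065, 60]
    - [0, 0, 0, 0, 0.003, -0.084, 60]
    - [0, 0, 0, 0, 0.003, -0.084, 60]
    - [0, 0, 0, 0, 0.003, -0.084, 0]

```text
time: 9.8
tool_pos: [0.6244, 0.0161, 0.2202]
ee_rot: [3.141, 0.0, 1.608]
wrist_force: [0.6, -0.3, 0.9]
width: 0.0514
finger_force: 0.0
```

Call:
apply_moves:
  commands:
    - [0, 0, 0, 0, 0, 0, 0]
    - [0, 0, 0, 0, 0, 0, 0]
    - [0, 0, 0, 0, 0, 0, 0]
    - [0, 0, 0, 0, 0, 0, 0]
    - [0, 0, 0, 0, 0, 0, 0]

```text
time: 10.3
tool_pos: [0.6262, 0.0158, 0.2202]
ee_rot: [3.137, 0.0, 1.608]
wrist_force: [2.7, -0.0, 0.0]
width: 0.0131
finger_force: 30.0
```

Run:
```python
from h import *
st()
a0=np.arctan2(-16,89) # angle forward from vertical
for th in np.linspace(0,2.24,21):
    a=a0+th; print(round(th,3),'dx %.3f dy %.4f dz %.3f'%tuple(np.array([-(np.sin(a)-np.sin(a0))*.0904*np.cos(.037),-(np.sin(a)-np.sin(a0))*.0904*np.sin(.037),(np.cos(a)-np.cos(a0))*.0904])))
```

```text
t 10.3 tcp [0.6262 0.0158 0.2202] rot [3.137 0.    1.608] F [ 2.7 -0.   0. ] w 0.0131 ff 30.0 q [-0.07  0.25  1.15  0.    1.73 -0.1 ]
0.0 dx -0.000 dy -0.0000 dz 0.000
0.112 dx -0.010 dy -0.0004 dz 0.001
0.224 dx -0.020 dy -0.0007 dz 0.001
0.336 dx -0.030 dy -0.0011 dz 0.000
0.448 dx -0.040 dy -0.0015 dz -0.002
0.56 dx -0.050 dy -0.0018 dz -0.005
0.672 dx -0.059 dy -0.0022 dz -0.009
0.784 dx -0.067 dy -0.0025 dz -0.015
0.896 dx -0.075 dy -0.0028 dz -0.021
1.008 dx -0.083 dy -0.0031 dz -0.028
1.12 dx -0.089 dy -0.0033 dz -0.036
1.232 dx -0.095 dy -0.0035 dz -0.044
1.344 dx -0.099 dy -0.0037 dz -0.053
1.456 dx -0.102 dy -0.0038 dz -0.063
1.568 dx -0.105 dy -0.0039 dz -0.073
1.68 dx -0.106 dy -0.0039 dz -0.083
1.792 dx -0.106 dy -0.0039 dz -0.093
1.904 dx -0.105 dy -0.0039 dz -0.103
2.016 dx -0.103 dy -0.0038 dz -0.113
2.128 dx -0.100 dy -0.0037 dz -0.122
2.24 dx -0.096 dy -0.0035 dz -0.132
```

Call:
apply_moves:
  commands:
    - [0, 0, 0, -0.008, 0, 0.001, 0]
    - [0, 0, 0, -0.018, -0.001, 0.001, 0]
    - [0, 0, 0, -0.028, -0.001, 0, 0]
    - [0, 0, 0, -0.038, -0.001, -0.002, 0]
    - [0, 0, 0, -0.048, -0.002, -0.005, 0]

```text
time: 10.8
tool_pos: [0.5814, 0.0144, 0.2192]
ee_rot: [3.125, -0.0, 1.608]
wrist_force: [7.9, 3.2, 7.5]
width: 0.0131
finger_force: 30.0
```

Call:
apply_moves:
  commands:
    - [0, 0, 0, -0.009, 0, -0.004, 0]
    - [0, 0, 0, -0.017, -0.001, -0.01, 0]
    - [0, 0, 0, -0.025, -0.001, -0.016, 0]
    - [0, 0, 0, -0.033, -0.001, -0.023, 0]
    - [0, 0, 0, -0.039, -0.001, -0.031, 0]

```text
time: 11.3
tool_pos: [0.5405, 0.0133, 0.1875]
ee_rot: [3.13, -0.0, 1.608]
wrist_force: [4.1, 0.2, 6.5]
width: 0.0131
finger_force: 30.0
```

Call:
apply_moves:
  commands:
    - [0, 0, 0, -0.006, 0, -0.008, 0]
    - [0, 0, 0, -0.01, 0, -0.017, 0]
    - [0, 0, 0, -0.013, -0.001, -0.027, 0]
    - [0, 0, 0, -0.016, -0.001, -0.037, 0]
    - [0, 0, 0, -0.017, -0.001, -0.047, 0]

```text
time: 11.8
tool_pos: [0.5217, 0.0126, 0.139]
ee_rot: [3.136, -0.001, 1.608]
wrist_force: [-0.9, 2.0, 6.9]
width: 0.0133
finger_force: 30.0
```

Call:
apply_moves:
  commands:
    - [0, 0, 0, 0, 0, -0.01, 0]
    - [0, 0, 0, 0.001, 0, -0.02, 0]
    - [0, 0, 0, 0.003, 0, -0.03, 0]
    - [0, 0, 0, 0.006, 0, -0.039, 0]
    - [0, 0, 0, 0.009, 0, -0.047, 0]

```text
time: 12.3
tool_pos: [0.5286, 0.0127, 0.0895]
ee_rot: [-3.14, -0.002, 1.608]
wrist_force: [-0.6, 1.8, 2.9]
width: 0.0129
finger_force: 30.0
```

Call:
apply_moves:
  commands:
    - [0, 0, 0, 0.001, 0, -0.002, 0]
    - [0, 0, 0, 0.001, 0, -0.002, 0]
    - [0, 0, 0, 0.001, 0, -0.002, 0]
    - [0, 0, 0, 0.001, 0, -0.002, 0]
    - [0, 0, 0, 0.001, 0, -0.002, 0]

```text
time: 12.8
tool_pos: [0.5299, 0.0127, 0.0869]
ee_rot: [-3.14, -0.002, 1.608]
wrist_force: [-2.5, 4.4, -2.0]
width: 0.0134
finger_force: 30.0
```

Run:
```python
from h import *
st(); w=snap('top'); im=cv2.resize(w['pixels'][120:265,180:310,::-1],(520,580),interpolation=cv2.INTER_CUBIC)
cv2.imwrite('pics/p3.png',im)
print([(p['pixel'],round(p['score'],2)) for p in place_of('top','att1_mid')])
```

```text
t 12.8 tcp [0.5299 0.0127 0.0869] rot [-3.140e+00 -2.000e-03  1.608e+00] F [-2.5  4.4 -2. ] w 0.0134 ff 30.0 q [-0.08  0.1   1.6   0.    1.45 -0.12]
[([236.2, 223.3], 0.57), ([358.1, 212.9], 0.48), ([235.5, 174.7], 0.42)]
```

View pics/p3.png

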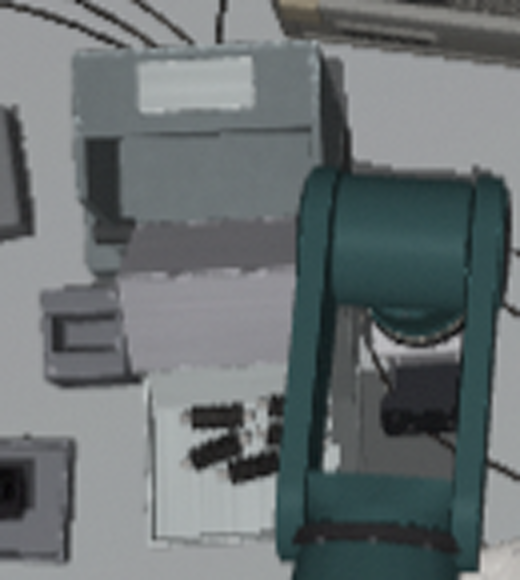

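Three attenuators show in the pan at about (215,415), (215,450) and (255,465), with more behind the arm. Press slightly further to confirm the stop.

Call:
apply_moves:
  commands:
    - [0, 0, 0, 0.001, 0, -0.003, 0]
    - [0, 0, 0, 0.002, 0, -0.006, 0]
    - [0, 0, 0, 0.002, 0, -0.006, 0]
    - [0, 0, 0, 0.002, 0, -0.006, 0]
    - [0, 0, 0, 0.002, 0, -0.006, 0]

```text
time: 13.4
tool_pos: [0.5302, 0.0126, 0.086]
ee_rot: [-3.138, -0.001, 1.608]
wrist_force: [-15.9, 6.1, 20.6]
width: 0.0131
finger_force: 30.0
```

Reaction force confirms the stop. Now swing the hopper back.

Call:
apply_moves:
  commands:
    - [0, 0, 0, -0.006, 0, 0.016, 0]
    - [0, 0, 0, -0.009, 0, 0.025, 0]
    - [0, 0, 0, -0.011, 0, 0.035, 0]
    - [0, 0, 0, -0.012, 0, 0.045, 0]
    - [0, 0, 0, -0.012, 0, 0.055, 0]

```text
time: 13.9
tool_pos: [0.5211, 0.0122, 0.135]
ee_rot: [3.141, -0.001, 1.608]
wrist_force: [6.0, 4.6, -9.7]
width: 0.013
finger_force: 30.0
```

Call:
apply_moves:
  commands:
    - [0, 0, 0, 0.001, 0, 0.01, 0]
    - [0, 0, 0, 0.004, 0, 0.02, 0]
    - [0, 0, 0, 0.007, 0, 0.03, 0]
    - [0, 0, 0, 0.011, 0, 0.039, 0]
    - [0, 0, 0, 0.017, 0.001, 0.047, 0]

```text
time: 14.4
tool_pos: [0.535, 0.0127, 0.181]
ee_rot: [-3.133, -0.0, 1.607]
wrist_force: [-5.8, 2.3, -7.4]
width: 0.013
finger_force: 30.0
```

Call:
apply_moves:
  commands:
    - [0, 0, 0, 0.006, 0, 0.008, 0]
    - [0, 0, 0, 0.014, 0, 0.015, 0]
    - [0, 0, 0, 0.022, 0, 0.021, 0]
    - [0, 0, 0, 0.03, 0.001, 0.027, 0]
    - [0, 0, 0, 0.039, 0.001, 0.031, 0]

```text
time: 14.9
tool_pos: [0.5722, 0.0139, 0.2173]
ee_rot: [-3.132, 0.0, 1.608]
wrist_force: [-14.4, 3.3, 12.1]
width: 0.0132
finger_force: 30.0
```

Call:
apply_moves:
  commands:
    - [0, 0, 0, 0.01, 0, 0.003, 0]
    - [0, 0, 0, 0.02, 0.001, 0.005, 0]
    - [0, 0, 0, 0.03, 0.001, 0.006, 0]
    - [0, 0, 0, 0.04, 0.002, 0.006, 0]
    - [0, 0, 0, 0.05, 0.002, 0.005, 0]

```text
time: 15.4
tool_pos: [0.6258, 0.0145, 0.2232]
ee_rot: [3.141, 0.003, 1.607]
wrist_force: [-6.9, 0.5, 1.9]
width: 0.0128
finger_force: 30.0
```

Call:
apply_moves:
  commands:
    - [0, 0, 0, 0.003, 0, 0, 0]
    - [0, 0, 0, 0.004, 0, 0, 0]
    - [0, 0, 0, 0.004, 0, 0, 0]
    - [0, 0, 0, 0.004, 0, 0, 0]
    - [0, 0, 0, 0.004, 0, 0, 0]

```text
time: 15.9
tool_pos: [0.6266, 0.0145, 0.223]
ee_rot: [-3.135, 0.003, 1.607]
wrist_force: [-14.6, -0.5, 8.7]
width: 0.0133
finger_force: 30.0
```

Call:
apply_moves:
  commands:
    - [0, 0, 0, -0.004, 0, 0, 0]
    - [0, 0, 0, -0.004, 0, -0.002, 50]
    - [0, 0, 0, -0.004, 0, -0.002, 60]
    - [0, 0, 0, -0.004, 0, -0.002, 60]
    - [0, 0, 0, -0.004, 0, 0.015, 60]

```text
time: 16.4
tool_pos: [0.6256, 0.0154, 0.2312]
ee_rot: [-3.136, 0.0, 1.607]
wrist_force: [-0.2, -0.5, -0.6]
width: 0.0415
finger_force: 0.0
```

Call:
apply_moves:
  commands:
    - [0, 0, 0, 0, 0, 0.03, 60]
    - [0, 0, 0, 0, 0, 0.07, 60]
    - [0, 0, 0, -0.03, -0.02, 0.08, 60]
    - [0, 0, 0, -0.065, -0.05, 0.08, 60]
    - [0, 0, 0, -0.095, -0.085, 0.08, 60]

```text
time: 16.9
tool_pos: [0.5311, -0.0698, 0.3151]
ee_rot: [3.14, 0.001, 1.61]
wrist_force: [0.8, -0.8, 0.2]
width: 0.0561
finger_force: 0.0
```

Run:
```python
from h import *
st(); s=snap('top'); im=cv2.resize(s['pixels'][130:265,200:300,::-1],(440,594),interpolation=cv2.INTER_CUBIC)
c=snap('scene');q=c['pixels'][130:260,180:290,::-1]
cv2.imwrite('pics/p4.png',np.hstack([im,cv2.resize(q,(360,594),interpolation=cv2.INTER_CUBIC)]))
for n,S in(('top',s),('scene',c)):
  for p in place_of(n,'att1_mid'):print(n,p['pixel'],round(p['score'],2),at_z(S,p['pixel'],.03).round(3))
```

```text
t 16.9 tcp [ 0.5311 -0.0698  0.3151] rot [3.14e+00 1.00e-03 1.61e+00] F [ 0.8 -0.8  0.2] w 0.0561 ff 0.0 q [-0.24  0.06  1.19 -0.    1.9  -0.28]
top [235.6, 222.1] 0.45 [0.486 0.183 0.03 ]
scene [249.8, 251.9] 0.56 [0.478 0.183 0.03 ]
```

View pics/p4.png

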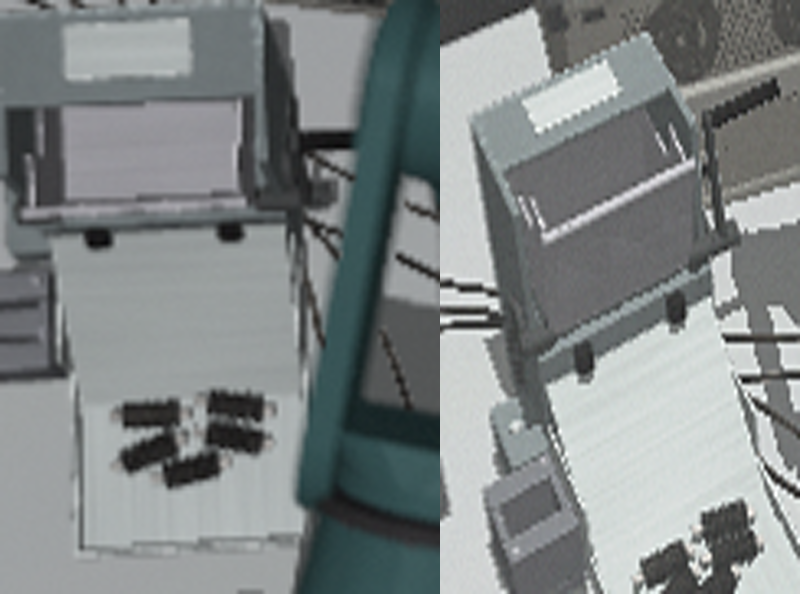

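The picture shows the hopper home and empty (crop 150,150), with five attenuators on the pan floor at crop (150,413), (235,405), (235,437), (150,450) and (192,468).

```bash
cat >> h.py <<'E'
v=[.6537,.1632,.037]
def W(P): return np.c_[R.from_euler('z',v[2]).apply(np.array(P,float)/1e3)[:,:2]+v[:2],np.array(P,float)[:,2]/1e3]
def blobs(s,z=.036,dark=75,show=None,minA=400):
    """dark bodies on pan floor -> centre, long axis angle, size"""
    g=cv2.cvtColor(s['pixels'],cv2.COLOR_RGB2GRAY)
    poly=proj(s,W([(-268,-80,18),(-268,80,18),(-158,80,18),(-158,-80,18)])).astype(int)
    m=np.zeros_like(g);cv2.fillPoly(m,[poly],255)
    b=((g<dark)&(m>0)).astype(np.uint8)
    n,l,stt,_=cv2.connectedComponentsWithStats(b)
    out=[]
    for i in range(1,n):
        if stt[i,4]<minA: continue
        pts=np.argwhere(l==i)[:,::-1].astype(float)
        Q=np.array([at_z(s,p,z)[:2] for p in pts])
        r=cv2.minAreaRect((Q*1000).astype(np.float32))
        bx=cv2.boxPoints(r);e=bx[1]-bx[0],bx[2]-bx[1];d=max(e,key=np.linalg.norm)
        out.append((np.array(r[0]),sorted(r[1]),np.arctan2(d[1],d[0])%np.pi,stt[i,4],pts.mean(0)))
    return out
E
python3 - <<'E'
from h import *
s=snap('top'); w=snap('wrist')
o,d=ray(w,(320,150)); t=np.array(get_obs()['tool_pos']); print('cam off',o-t,d/np.linalg.norm(d))
for b in blobs(s,minA=30): print(np.round(b[0],1),np.round(b[1],1),round(b[2],2),b[3],b[4].round(1))
E
```

```text
cam off [-0.00355081  0.06853784  0.17921277] [ 0.00583717 -0.1149024  -0.99335964]
[484.5 127.2] [16.  38.7] 1.42 64 [253.3 221.7]
[458.3 174. ] [59.6 65.6] 1.65 206 [237.1 230.8]
[462.7 127.7] [17.  38.8] 1.38 67 [252.9 228.8]
[425.9  77.1] [ 9.1 50.2] 0.07 34 [269.6 240.3]
```

Call:
apply_moves:
  commands:
    - [0, 0, 0, -0.017, 0.04, 0, 60]
    - [0, 0, 0, -0.035, 0.08, 0, 60]
    - [0, 0, 0, -0.05, 0.115, -0.025, 60]
    - [0, 0, 0, -0.065, 0.15, -0.06, 60]
    - [0, 0, 0, -0.07, 0.16, -0.095, 60]

```text
time: 17.7
tool_pos: [0.4614, 0.0947, 0.2193]
ee_rot: [3.139, -0.001, 1.613]
wrist_force: [0.1, -1.0, 0.6]
width: 0.0565
finger_force: 0.0
```

Call:
apply_moves:
  commands:
    - [0, 0, 0, 0, 0, 0, 60]
    - [0, 0, 0, 0, 0, 0, 60]
    - [0, 0, 0, 0, 0, 0, 60]
    - [0, 0, 0, 0, 0, 0, 60]
    - [0, 0, 0, 0, 0, 0, 60]

```text
time: 18.2
tool_pos: [0.463, 0.0902, 0.2216]
ee_rot: [3.138, -0.0, 1.606]
wrist_force: [0.7, -0.4, 0.3]
width: 0.0563
finger_force: 0.0
```

Run:
```python
from h import *
st(); w=snap('wrist')
cv2.imwrite('pics/w3.png',w['pixels'][...,::-1])
for b in blobs(w,minA=200): print(np.round(b[0],1),np.round(b[1],1),round(b[2],2),b[3],b[4].round(1))
for p in place_of('wrist','att1_mid'):print(p['pixel'],round(p['score'],2),at_z(w,p['pixel'],.028).round(3))
for p in masks_of('wrist','att1_mid'):print(p['extent'],round(p['score'],2),p['mask'].sum())
```

```text
t 18.2 tcp [0.463  0.0902 0.2216] rot [ 3.138 -0.     1.606] F [ 0.7 -0.4  0.3] w 0.0563 ff 0.0 q [ 0.07 -0.09  1.52 -0.    1.71  0.04]
[446.4 172.5] [39.9 67. ] 1.76 1361 [305.3  94.2]
[478.4 185.4] [18.9 38.4] 1.61 599 [338.3  83. ]
[460.4 127.4] [19.9 40. ] 1.38 673 [318.5 139.8]
[482.9 125.6] [20.1 40.4] 1.41 690 [340.  142.3]
[335.9, 78.8] 0.88 [0.476 0.189 0.028]
[341.9, 392.8] 0.75 [ 0.502 -0.197  0.028]
[326.8, 50.8, 350.7, 108.6] 0.89 863
[309.0, 340.6, 382.6, 382.8] 0.5 2899
```

View pics/w3.png

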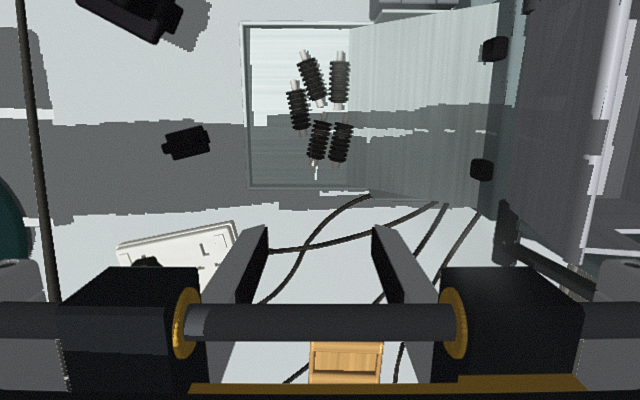

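Five bodies are clear in the wrist view: (340,142), (318,140), (339,80), (312,78) and (298,108). I'll fit each one and search for finger clearances.

```bash
cat >> h.py <<'E'
from scipy.cluster.vq import kmeans2
def fit(s,z=.034,dark=75,n_each=640):
    """all bodies: returns list [x,y,ang,L,Wd] mm; merged blobs are split by box fitting"""
    from scipy.optimize import minimize
    out=[]
    g=cv2.cvtColor(s['pixels'],cv2.COLOR_RGB2GRAY)
    poly=proj(s,W([(-268,-80,18),(-268,80,18),(-150,80,18),(-150,-80,18)])).astype(int)
    m=np.zeros_like(g);cv2.fillPoly(m,[poly],255)
    n,l,stt,_=cv2.connectedComponentsWithStats(((g<dark)&(m>0)).astype(np.uint8))
    for i in range(1,n):
        if stt[i,4]<250: continue
        pts=np.argwhere(l==i)[:,::-1].astype(float); k=max(1,round(stt[i,4]/n_each))
        Q=np.array([at_z(s,p,z)[:2] for p in pts])*1000
        np.random.seed(0); best=None
        for tr in range(8 if k>1 else 1):
            c,_=kmeans2(Q,k,minit='++')
            x0=[]
            for j in range(k):
                q=Q[np.argmin(np.linalg.norm(Q[:,None]-c[None],axis=2),axis=1)==j]
                u=np.linalg.svd(q-q.mean(0),full_matrices=False)[2][0]; x0+=[*q.mean(0),np.arctan2(u[1],u[0])]
            def cost(x):
                d=[]
                for j in range(k):
                    e=Q-x[3*j:3*j+2];a=x[3*j+2];u=abs(e@[np.cos(a),np.sin(a)])/20.5;w=abs(e@[-np.sin(a),np.cos(a)])/10
                    d.append(np.maximum(u,w)**4)
                d=np.min(d,axis=0); return np.mean(d)
            r=minimize(cost,x0,method='Nelder-Mead',options=dict(maxiter=3000))
            if best is None or r.fun<best.fun: best=r
        for j in range(k): out.append((best.x[3*j],best.x[3*j+1],best.x[3*j+2]%np.pi,best.fun,stt[i,4]))
    return out
def rect(c,a,l,w):
    return cv2.boxPoints((tuple(map(float,c)),(float(l),float(w)),float(np.degrees(a)))).astype(np.float32)
def gap(r1,r2):
    if cv2.intersectConvexConvex(r1,r2)[0]>0: return -cv2.intersectConvexConvex(r1,r2)[0]**.5
    d=[-cv2.pointPolygonTest(r2.reshape(-1,1,2),tuple(map(float,p)),True) for p in r1]+[-cv2.pointPolygonTest(r1.reshape(-1,1,2),tuple(map(float,p)),True) for p in r2]
    return min(d)
def plan(O,th=12.5):
    pan=[W([(-270,-81,18),(-270,81,18),(-165,81,18),(-165,-81,18)])[:,:2]*1000]
    for i,o in enumerate(O):
        res=[]
        for kind,ext in(('end',41),('across',20)):
            for da in np.radians(np.arange(-12,13,3)):
              for sl in np.arange(-10,11,2.5):          # shift along the free direction
                for op in np.arange(ext+5,ext+30,2):
                  for sh in np.arange(-8,9,2):
                    if abs(sh)>(op-ext)/2-2: continue
                    if kind=='end' and abs(sl)>3: continue
                    a=o[2]+da+(0 if kind=='end' else np.pi/2)
                    u=np.array([np.cos(a),np.sin(a)]);p=np.array([-u[1],u[0]])
                    c=np.array(o[:2])+sh*u+sl*p
                    g=99
                    for sg in(-1,1):
                        f=rect(c+sg*u*(op/2+th/2),a,th,16)
                        for j,q in enumerate(O):
                            g=min(g,gap(f,rect(q[:2],q[2],41,20)))
                            if g<0: break
                        g=min(g,8)
                        if g<0: break
                    res.append((g-abs(da)*6-abs(sl)*.1-abs(sh)*.05,g,kind,c.round(1),round(a%np.pi,3),op))
        for kd in('end','across'): print(i,np.round(o[:3],2),max((r for r in res if r[2]==kd),key=lambda r:r[0]))
E
python3 - <<'E'
from h import *
w=snap('wrist'); O=fit(w)
for o in O: print(np.round(o,3))
plan(O)
E
```

```text
[4.51700e+02 1.87463e+02 1.95000e+00 2.57000e-01 2.04700e+03]
[4.60469e+02 1.27380e+02 1.38800e+00 2.57000e-01 2.04700e+03]
[4.39047e+02 1.57257e+02 1.77700e+00 2.57000e-01 2.04700e+03]
[4.78326e+02 1.85279e+02 1.57400e+00 2.29000e-01 6.02000e+02]
[4.83108e+02 1.25682e+02 1.40400e+00 2.98000e-01 7.01000e+02]
0 [451.7  187.46   1.95] (np.float64(1.0982443364892613), 1.3482443364892613, 'end', array([449.4, 186.5]), np.float64(1.95), np.int64(46))
0 [451.7  187.46   1.95] (np.float64(-1.833863973496172), -0.14138617741923404, 'across', array([447.9, 193.9]), np.float64(0.536), np.int64(25))
1 [460.47 127.38   1.39] (np.float64(2.499988078492584), 2.499988078492584, 'end', array([460.5, 127.4]), np.float64(1.388), np.int64(46))
1 [460.47 127.38   1.39] (np.float64(-1.7344078899680868), -1.334407889968087, 'across', array([468.3, 125.9]), np.float64(2.959), np.int64(49))
2 [439.05 157.26   1.78] (np.float64(-1.062286105704506), -0.18396757498654748, 'end', array([436.6, 157. ]), np.float64(1.672), np.int64(56))
2 [439.05 157.26   1.78] (np.float64(0.05389618878510144), 0.30389618878510144, 'across', array([439.6, 154.8]), np.float64(0.206), np.int64(33))
3 [478.33 185.28   1.57] (np.float64(2.2149242726399985), 2.2149242726399985, 'end', array([478.3, 185.3]), np.float64(1.574), np.int64(46))
3 [478.33 185.28   1.57] (np.float64(-1.8338869934794395), -0.14140919740250166, 'across', array([477.2, 177.9]), np.float64(2.988), np.int64(25))
4 [483.11 125.68   1.4 ] (np.float64(2.862485812551407), 4.669122873987324, 'end', array([487.6, 130.3]), np.float64(1.194), np.int64(70))
4 [483.11 125.68   1.4 ] (np.float64(-1.531912663305513), -1.131912663305513, 'across', array([475.2, 127. ]), np.float64(2.975), np.int64(49))
```

Call:
apply_moves:
  commands:
    - [0, 0, 0.137, 0.005, 0.007, 0, 50]
    - [0, 0, 0.274, 0.01, 0.014, 0, 50]
    - [0, 0, 0.411, 0.015, 0.021, 0, 50]
    - [0, 0, 0.548, 0.02, 0.028, 0, 50]
    - [0, 0, 0.685, 0.0215, 0.035, -0.02, 50]

```text
time: 18.9
tool_pos: [0.4852, 0.1262, 0.2023]
ee_rot: [3.136, 0.004, 2.298]
wrist_force: [-0.1, -0.9, -0.3]
width: 0.0468
finger_force: 0.0
```

Call:
apply_moves:
  commands:
    - [0, 0, 0.137, 0, 0, -0.02, 50]
    - [0, 0, 0.274, 0, 0, -0.04, 50]
    - [0, 0, 0.411, 0, 0, -0.06, 50]
    - [0, 0, 0.548, 0, 0, -0.08, 50]
    - [0, 0, 0.682, 0, 0, -0.1, 50]

```text
time: 19.4
tool_pos: [0.483, 0.1257, 0.0988]
ee_rot: [3.141, 0.0, 2.98]
wrist_force: [0.0, 0.3, 0.4]
width: 0.0467
finger_force: 0.0
```

Call:
apply_moves:
  commands:
    - [0, 0, 0, 0, 0, -0.02, 50]
    - [0, 0, 0, 0, 0, -0.02, 50]
    - [0, 0, 0, 0, 0, -0.02, 50]
    - [0, 0, 0, 0, 0, -0.02, 50]
    - [0, 0, 0, 0, 0, -0.02, 50]

```text
time: 19.9
tool_pos: [0.484, 0.1259, 0.0811]
ee_rot: [3.141, 0.003, 2.975]
wrist_force: [0.1, -1.2, 0.7]
width: 0.0469
finger_force: 0.0
```

Run:
```python
from h import *
st(); w=snap('wrist')
cv2.imwrite('pics/w4.png',w['pixels'][...,::-1])
o,d=ray(w,(320,200)); t=np.array(get_obs()['tool_pos']); print('cam',o,'off',o-t)
```

```text
t 19.9 tcp [0.484  0.1259 0.0811] rot [3.141e+00 3.000e-03 2.975e+00] F [ 0.1 -1.2  0.7] w 0.0469 ff 0.0 q [ 0.14  0.03  1.68  0.    1.43 -1.26]
cam [0.41358227 0.13626061 0.25984427] off [-0.07028469  0.01035183  0.17896477]
```

View pics/w4.png

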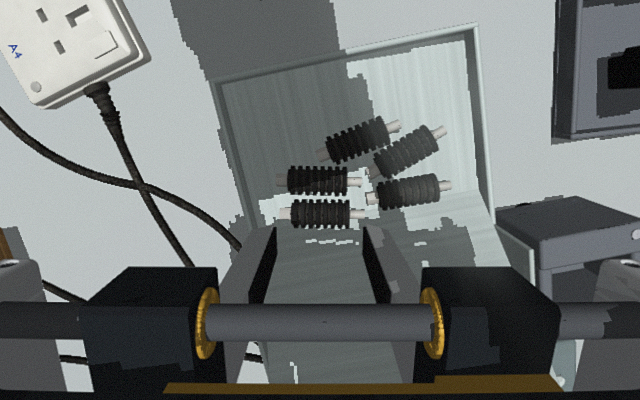

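The target at (320,214) is centred between the finger tips (275 and 365), and the neighbour starts at 378. Descend and grip.

Call:
apply_moves:
  commands:
    - [0, 0, 0, 0, 0, -0.025, 50]
    - [0, 0, 0, 0, 0, -0.042, 50]
    - [0, 0, 0, 0, 0, -0.0525, 50]
    - [0, 0, 0, 0, 0, -0.0525, 50]
    - [0, 0, 0, 0, 0, -0.0525, 0]

```text
time: 20.45
tool_pos: [0.4835, 0.1259, 0.0277]
ee_rot: [3.141, 0.001, 2.975]
wrist_force: [0.3, -0.0, 0.0]
width: 0.042
finger_force: 0.0
```

Call:
apply_moves:
  commands:
    - [0, 0, 0, 0, 0, 0, 0]
    - [0, 0, 0, 0, 0, 0, 0]
    - [0, 0, 0, 0, 0, 0, 0]
    - [0, 0, 0, 0, 0, 0, 0]
    - [0, 0, 0, 0, 0, 0, 0]

```text
time: 20.95
tool_pos: [0.4836, 0.1259, 0.0276]
ee_rot: [3.141, 0.001, 2.975]
wrist_force: [0.0, -0.6, 0.9]
width: 0.0406
finger_force: 29.9
```

Call:
apply_moves:
  commands:
    - [0, 0, 0, 0, 0, 0.015, 0]
    - [0, 0, 0, 0, 0, 0.04, 0]
    - [0, 0, 0, 0, 0, 0.08, 0]
    - [0, 0, 0, 0, 0, 0.11, 0]
    - [0, 0, 0, 0, 0, 0.1125, 0]

```text
time: 21.45
tool_pos: [0.4857, 0.1262, 0.1444]
ee_rot: [3.139, 0.009, 2.975]
wrist_force: [0.8, 0.1, -1.8]
width: 0.0407
finger_force: 29.9
```

Call:
apply_moves:
  commands:
    - [0, 0, -0.13, 0.002, -0.04, 0, 0]
    - [0, 0, -0.26, 0.004, -0.08, 0, 0]
    - [0, 0, -0.39, 0.006, -0.12, 0, 0]
    - [0, 0, -0.52, 0.008, -0.16, 0, 0]
    - [0, 0, -0.65, 0.01, -0.2, 0, 0]

```text
time: 21.95
tool_pos: [0.4919, -0.0754, 0.1375]
ee_rot: [-3.14, -0.002, 2.32]
wrist_force: [0.5, 0.1, -0.6]
width: 0.0411
finger_force: 29.9
```

Call:
apply_moves:
  commands:
    - [0, 0, -0.14, 0.002, -0.04, 0, 0]
    - [0, 0, -0.28, 0.004, -0.08, 0, 0]
    - [0, 0, -0.42, 0.006, -0.12, 0, 0]
    - [0, 0, -0.56, 0.007, -0.16, 0, 0]
    - [0, 0, -0.69, 0.0075, -0.2, 0, 0]

```text
time: 22.45
tool_pos: [0.4995, -0.2753, 0.1372]
ee_rot: [-3.139, -0.002, 1.629]
wrist_force: [0.1, 0.9, -1.1]
width: 0.0407
finger_force: 29.9
```

Call:
apply_moves:
  commands:
    - [0, 0, -0.078, 0.001, -0.03, 0, 0]
    - [0, 0, -0.078, 0.001, -0.06, 0, 0]
    - [0, 0, -0.078, 0.001, -0.079, 0, 0]
    - [0, 0, -0.078, 0.001, -0.079, 0, 0]
    - [0, 0, -0.078, 0.001, -0.079, 0, 0]

```text
time: 22.95
tool_pos: [0.5012, -0.3522, 0.1384]
ee_rot: [-3.14, -0.002, 1.557]
wrist_force: [-0.4, -0.3, 0.1]
width: 0.041
finger_force: 29.9
```

Run:
```python
from h import *
st(); w=snap('wrist')
RK=lambda P:np.c_[R.from_euler('z',-.014).apply(np.array(P,float)/1e3)[:,:2]+[.5036,-.253],np.array(P,float)[:,2]/1e3]
im=w['pixels'][...,::-1].copy()
for yb in(100,50,0,-50,-100):
    for p in proj(w,RK([(a,yb+b,26.5) for a in(-40,40) for b in(-16,16)])): cv2.circle(im,tuple(int(round(x)) for x in p),2,(0,0,255),-1)
cv2.imwrite('pics/w5.png',im)
for p in place_of('wrist','bay1')[:6]: print(p['pixel'],round(p['score'],2),at_z(w,p['pixel'],.018).round(4))
```

```text
t 22.95 tcp [ 0.5012 -0.3522  0.1384] rot [-3.140e+00 -2.000e-03  1.557e+00] F [-0.4 -0.3  0.1] w 0.041 ff 29.9 q [-0.71  0.25  1.32  0.    1.58 -0.69]
[320.2, 134.0] 0.96 [ 0.5016 -0.3041  0.018 ]
[319.7, 10.1] 0.87 [ 0.5025 -0.2074  0.018 ]
[324.5, 69.7] 0.69 [ 0.5058 -0.2522  0.018 ]
[318.7, 188.8] 0.66 [ 0.4997 -0.3518  0.018 ]
```

View pics/w5.png

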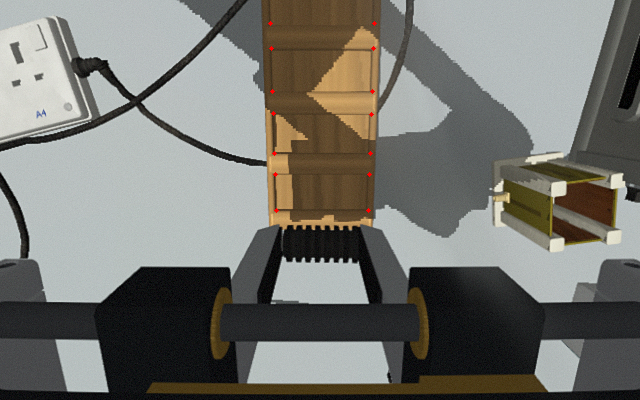

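The bay model matches the rack ribs, and the part is held squarely between the fingers at (320,243). Lower and release.

Call:
apply_moves:
  commands:
    - [0, 0, 0, 0, 0, -0.04, 0]
    - [0, 0, 0, 0, 0, -0.08, 0]
    - [0, 0, 0, 0, 0, -0.1, 0]
    - [0, 0, 0, 0, 0, -0.1115, 0]
    - [0, 0, 0, 0, 0, -0.1115, 0]

```text
time: 23.55
tool_pos: [0.5016, -0.3518, 0.0278]
ee_rot: [-3.141, -0.001, 1.558]
wrist_force: [0.5, 0.9, -0.3]
width: 0.0407
finger_force: 30.0
```

Call:
apply_moves:
  commands:
    - [0, 0, 0, 0, 0, 0, 0]
    - [0, 0, 0, 0, 0, 0, 50]
    - [0, 0, 0, 0, 0, 0, 50]
    - [0, 0, 0, 0, 0, 0, 50]
    - [0, 0, 0, 0, 0, 0.03, 50]

```text
time: 24.05
tool_pos: [0.4988, -0.351, 0.0536]
ee_rot: [-3.134, -0.006, 1.557]
wrist_force: [0.1, 0.7, 0.2]
width: 0.0471
finger_force: 0.0
```

Call:
apply_moves:
  commands:
    - [0, 0, 0, 0, 0.02, 0.04, 50]
    - [0, 0, 0, -0.005, 0.06, 0.08, 50]
    - [0, 0, 0, -0.01, 0.105, 0.12, 50]
    - [0, 0, 0, -0.015, 0.15, 0.16, 50]
    - [0, 0, 0, -0.02, 0.195, 0.1615, 50]

```text
time: 24.55
tool_pos: [0.4846, -0.1762, 0.2185]
ee_rot: [3.135, 0.003, 1.555]
wrist_force: [0.5, 0.6, 0.5]
width: 0.047
finger_force: 0.0
```

Call:
apply_moves:
  commands:
    - [0, 0, 0.051, -0.005, 0.048, 0, 50]
    - [0, 0, 0.051, -0.01, 0.096, 0, 50]
    - [0, 0, 0.051, -0.015, 0.144, 0, 50]
    - [0, 0, 0.051, -0.02, 0.192, 0, 50]
    - [0, 0, 0.051, -0.02, 0.24, 0, 50]

```text
time: 25.05
tool_pos: [0.4629, 0.0656, 0.2148]
ee_rot: [3.14, 0.0, 1.607]
wrist_force: [0.5, 0.0, -0.0]
width: 0.0472
finger_force: 0.0
```

Call:
apply_moves:
  commands:
    - [0, 0, 0, 0, 0.009, 0, 50]
    - [0, 0, 0, 0, 0.009, 0, 50]
    - [0, 0, 0, 0, 0.009, 0, 50]
    - [0, 0, 0, 0, 0.009, 0, 50]
    - [0, 0, 0, 0, 0.009, 0, 50]

```text
time: 25.55
tool_pos: [0.4637, 0.0714, 0.214]
ee_rot: [-3.142, 0.0, 1.605]
wrist_force: [0.1, -0.2, -0.0]
width: 0.0467
finger_force: 0.0
```

Run:
```python
from h import *
st(); w=snap('wrist'); O=fit(w)
for o in O: print(np.round(o,3))
plan(O)
s=snap('top'); print([(np.round(p['pixel'],1),round(p['score'],2),at_z(s,p['pixel'],.028).round(3)) for p in place_of('top','att1_mid')])
```

```text
t 25.55 tcp [0.4637 0.0714 0.214 ] rot [-3.142  0.     1.605] F [ 0.1 -0.2 -0. ] w 0.0467 ff 0.0 q [ 0.03 -0.1   1.54 -0.    1.7  -0.  ]
[4.38773e+02 1.57254e+02 1.75800e+00 2.54000e-01 1.50700e+03]
[4.51481e+02 1.87375e+02 1.94400e+00 2.54000e-01 1.50700e+03]
[4.78342e+02 1.84913e+02 1.57900e+00 2.52000e-01 5.90000e+02]
[4.60183e+02 1.26823e+02 1.37700e+00 2.72000e-01 7.13000e+02]
0 [438.77 157.25   1.76] (np.float64(-0.7014718050504037), -0.13731253969142446, 'end', array([436.3, 156.9]), np.float64(1.705), np.int64(48))
0 [438.77 157.25   1.76] (np.float64(0.3158374770919308), 0.5658374770919308, 'across', array([439.2, 154.8]), np.float64(0.187), np.int64(33))
1 [451.48 187.38   1.94] (np.float64(1.4079719657793621), 1.6579719657793621, 'end', array([449.2, 186.5]), np.float64(1.944), np.int64(46))
1 [451.48 187.38   1.94] (np.float64(-1.8340067752243547), -0.1415289791474168, 'across', array([447.7, 193.8]), np.float64(0.53), np.int64(25))
2 [478.34 184.91   1.58] (np.float64(5.918435262863074), 7.425072324298991, 'end', array([480.8, 185.5]), np.float64(1.789), np.int64(60))
2 [478.34 184.91   1.58] (np.float64(-0.4453549911054743), -0.1953549911054743, 'across', array([478.3, 187.4]), np.float64(0.009), np.int64(43))
3 [460.18 126.82   1.38] (np.float64(2.4999988277840712), 2.4999988277840712, 'end', array([460.2, 126.8]), np.float64(1.377), np.int64(46))
3 [460.18 126.82   1.38] (np.float64(6.335403945105192), 7.96372247582315, 'across', array([459.3, 116.9]), np.float64(3.053), np.int64(45))
[(array([235.1, 223.3]), 0.44, array([0.482, 0.185, 0.028]))]
```

Call:
apply_moves:
  commands:
    - [0, 0, 0.14, 0.002, 0.012, 0, 58]
    - [0, 0, 0.28, 0.004, 0.024, 0, 58]
    - [0, 0, 0.42, 0.006, 0.036, 0, 58]
    - [0, 0, 0.56, 0.008, 0.048, 0, 58]
    - [0, 0, 0.7, 0.01, 0.06, 0, 58]

```text
time: 26.2
tool_pos: [0.4737, 0.1329, 0.2141]
ee_rot: [3.142, 0.0, 2.313]
wrist_force: [-0.4, 0.0, 0.8]
width: 0.0546
finger_force: 0.0
```

Call:
apply_moves:
  commands:
    - [0, 0, 0.14, 0.001, 0.012, -0.02, 58]
    - [0, 0, 0.28, 0.002, 0.024, -0.04, 58]
    - [0, 0, 0.42, 0.004, 0.036, -0.07, 58]
    - [0, 0, 0.56, 0.005, 0.048, -0.1, 58]
    - [0, 0, 0.7, 0.0055, 0.0535, -0.13, 58]

```text
time: 26.7
tool_pos: [0.4792, 0.1868, 0.0831]
ee_rot: [3.141, 0.001, 3.014]
wrist_force: [0.1, 0.5, -0.7]
width: 0.0543
finger_force: 0.0
```

Call:
apply_moves:
  commands:
    - [0, 0, 0.143, 0, 0, 0, 58]
    - [0, 0, 0.143, 0, 0, 0, 58]
    - [0, 0, 0.143, 0, 0, 0, 58]
    - [0, 0, 0.143, 0, 0, 0, 58]
    - [0, 0, 0.143, 0, 0, 0, 58]

```text
time: 27.2
tool_pos: [0.4797, 0.1863, 0.0851]
ee_rot: [3.141, 0.002, -3.134]
wrist_force: [-0.5, 0.3, 0.2]
width: 0.0545
finger_force: 0.0
```

```bash
cat >> h.py <<'E'
def pose(n=5,cam='wrist'):
    a=[]
    for i in range(n): s=snap(cam); o=get_obs(); a.append([*o['tool_pos'],o['ee_rot'][2]])
    print('pose',np.round(np.mean(a,0),4),'sd',np.round(np.std(a,0),4)); return s
E
python3 - <<'E'
from h import *
w=pose(); 
for o in fit(w): print(np.round(o,3))
E
```

```text
pose [ 0.4793  0.1863  0.0846 -3.1332] sd [0.0002 0.     0.0002 0.0003]
[4.40086e+02 1.44238e+02 8.10000e-02 6.30000e-02 3.29000e+03]
[4.55175e+02 1.82644e+02 1.96700e+00 6.30000e-02 3.29000e+03]
[4.37423e+02 1.57283e+02 1.06000e-01 6.30000e-02 3.29000e+03]
[4.43788e+02 1.96302e+02 1.26500e+00 6.30000e-02 3.29000e+03]
[4.38441e+02 1.71606e+02 2.16000e-01 6.30000e-02 3.29000e+03]
[4.53044e+02 1.23485e+02 1.31800e+00 4.30000e-02 1.67000e+03]
[4.62142e+02 1.19639e+02 1.33600e+00 4.30000e-02 1.67000e+03]
[4.60993e+02 1.41416e+02 2.86600e+00 4.30000e-02 1.67000e+03]
[4.79590e+02 1.93075e+02 1.93400e+00 1.03000e-01 1.40700e+03]
[4.73386e+02 1.78356e+02 2.13200e+00 1.03000e-01 1.40700e+03]
```

Call:
apply_moves:
  commands:
    - [0, 0, 0, -0.001, -0.0015, -0.025, 58]
    - [0, 0, 0, -0.001, -0.0015, -0.045, 58]
    - [0, 0, 0, -0.001, -0.0015, -0.057, 58]
    - [0, 0, 0, -0.001, -0.0015, -0.057, 58]
    - [0, 0, 0, -0.001, -0.0015, -0.057, 0]

```text
time: 27.95
tool_pos: [0.478, 0.1848, 0.0272]
ee_rot: [-3.142, -0.0, -3.132]
wrist_force: [-0.3, -0.4, -0.4]
width: 0.0496
finger_force: 0.0
```

Call:
apply_moves:
  commands:
    - [0, 0, 0, 0, 0, 0, 0]
    - [0, 0, 0, 0, 0, 0, 0]
    - [0, 0, 0, 0, 0, 0, 0]
    - [0, 0, 0, 0, 0, 0, 0]
    - [0, 0, 0, 0, 0, 0, 0]

```text
time: 28.45
tool_pos: [0.4782, 0.185, 0.0275]
ee_rot: [3.141, 0.001, -3.132]
wrist_force: [0.4, 0.2, 1.5]
width: 0.0404
finger_force: 30.0
```

Call:
apply_moves:
  commands:
    - [0, 0, 0, 0, 0, 0.015, 0]
    - [0, 0, 0, 0, 0, 0.04, 0]
    - [0, 0, 0, 0, 0, 0.08, 0]
    - [0, 0, 0, 0, 0, 0.11, 0]
    - [0, 0, 0, 0, 0, 0.1125, 0]

```text
time: 28.95
tool_pos: [0.4807, 0.1855, 0.1445]
ee_rot: [3.139, 0.009, -3.132]
wrist_force: [0.4, 0.0, 0.1]
width: 0.0406
finger_force: 30.0
```

Call:
apply_moves:
  commands:
    - [0, 0, -0.12, 0.002, -0.04, 0, 0]
    - [0, 0, -0.24, 0.004, -0.08, 0, 0]
    - [0, 0, -0.36, 0.006, -0.12, 0, 0]
    - [0, 0, -0.48, 0.008, -0.16, 0, 0]
    - [0, 0, -0.6, 0.01, -0.2, 0, 0]

```text
time: 29.45
tool_pos: [0.4868, -0.0165, 0.1376]
ee_rot: [-3.14, -0.003, 2.546]
wrist_force: [-0.0, -0.2, -0.4]
width: 0.0411
finger_force: 30.0
```

Call:
apply_moves:
  commands:
    - [0, 0, -0.13, 0.003, -0.04, 0, 0]
    - [0, 0, -0.26, 0.006, -0.08, 0, 0]
    - [0, 0, -0.39, 0.009, -0.12, 0, 0]
    - [0, 0, -0.52, 0.012, -0.16, 0, 0]
    - [0, 0, -0.65, 0.0146, -0.2, 0, 0]

```text
time: 29.95
tool_pos: [0.5016, -0.2164, 0.1374]
ee_rot: [-3.14, -0.002, 1.895]
wrist_force: [0.1, 0.1, -1.2]
width: 0.0407
finger_force: 30.0
```

Call:
apply_moves:
  commands:
    - [0, 0, -0.13, 0, -0.03, 0, 0]
    - [0, 0, -0.26, 0, -0.06, 0, 0]
    - [0, 0, -0.344, 0, -0.088, 0, 0]
    - [0, 0, -0.344, 0, -0.088, 0, 0]
    - [0, 0, -0.344, 0, -0.088, 0, 0]

```text
time: 30.45
tool_pos: [0.5018, -0.3028, 0.1375]
ee_rot: [-3.139, -0.003, 1.557]
wrist_force: [0.7, 0.7, -0.6]
width: 0.0407
finger_force: 30.0
```

Run:
```python
from h import *
w=pose(3);st()
```

```text
pose [ 0.5022 -0.302   0.1384  1.5582] sd [0.0002 0.0002 0.0004 0.0004]
t 30.6 tcp [ 0.5025 -0.3018  0.1389] rot [-3.141e+00 -1.000e-03  1.559e+00] F [ 0.5 -0.1 -0.4] w 0.0408 ff 30.0 q [-0.64  0.19  1.39  0.    1.57 -0.63]
```

Call:
apply_moves:
  commands:
    - [0, 0, 0, 0, -0.001, -0.04, 0]
    - [0, 0, 0, 0, -0.001, -0.08, 0]
    - [0, 0, 0, 0, -0.001, -0.1, 0]
    - [0, 0, 0, 0, -0.001, -0.1105, 0]
    - [0, 0, 0, 0, -0.001, -0.1105, 0]

```text
time: 31.1
tool_pos: [0.5025, -0.3029, 0.029]
ee_rot: [-3.141, -0.001, 1.558]
wrist_force: [-1.0, 0.0, -0.8]
width: 0.0407
finger_force: 30.0
```

Call:
apply_moves:
  commands:
    - [0, 0, 0, 0, 0, 0, 0]
    - [0, 0, 0, 0, 0, 0, 50]
    - [0, 0, 0, 0, 0, 0, 50]
    - [0, 0, 0, 0, 0, 0, 50]
    - [0, 0, 0, 0, 0, 0.03, 50]

```text
time: 31.6
tool_pos: [0.4998, -0.3021, 0.0548]
ee_rot: [-3.134, -0.006, 1.557]
wrist_force: [-0.9, -1.2, -0.9]
width: 0.0469
finger_force: 0.0
```

Call:
apply_moves:
  commands:
    - [0, 0, 0, 0, 0, 0.04, 50]
    - [0, 0, 0, 0, 0.02, 0.08, 50]
    - [0, 0, 0, -0.005, 0.05, 0.12, 50]
    - [0, 0, 0, -0.01, 0.085, 0.15, 50]
    - [0, 0, 0, -0.015, 0.125, 0.1615, 50]

```text
time: 32.1
tool_pos: [0.4888, -0.1793, 0.2253]
ee_rot: [3.134, 0.003, 1.555]
wrist_force: [0.5, 0.9, -0.3]
width: 0.047
finger_force: 0.0
```

Call:
apply_moves:
  commands:
    - [0, 0, 0.051, -0.005, 0.045, 0, 50]
    - [0, 0, 0.051, -0.01, 0.09, 0, 50]
    - [0, 0, 0.051, -0.015, 0.135, 0, 50]
    - [0, 0, 0.051, -0.02, 0.18, 0, 50]
    - [0, 0, 0.051, -0.025, 0.225, 0, 50]

```text
time: 32.6
tool_pos: [0.4622, 0.0475, 0.2211]
ee_rot: [3.14, 0.0, 1.607]
wrist_force: [1.1, -0.1, 0.3]
width: 0.047
finger_force: 0.0
```

Call:
apply_moves:
  commands:
    - [0, 0, 0, 0, 0.03, 0, 50]
    - [0, 0, 0, 0, 0.043, 0, 50]
    - [0, 0, 0, 0, 0.043, 0, 50]
    - [0, 0, 0, 0, 0.043, 0, 50]
    - [0, 0, 0, 0, 0.043, 0, 50]

```text
time: 33.1
tool_pos: [0.4628, 0.0874, 0.2205]
ee_rot: [-3.141, 0.001, 1.606]
wrist_force: [0.8, -0.5, 0.1]
width: 0.047
finger_force: 0.0
```

Run:
```python
from h import *
w=pose(2); O=fit(w)
for o in O: print(np.round(o,3))
plan(O)
```

```text
pose [0.4628 0.0875 0.2205 1.6055] sd [0. 0. 0. 0.]
[4.50914e+02 1.87082e+02 1.86600e+00 2.52000e-01 1.39700e+03]
[4.38298e+02 1.57305e+02 1.78300e+00 2.52000e-01 1.39700e+03]
[4.59478e+02 1.26086e+02 1.37300e+00 2.86000e-01 6.84000e+02]
0 [450.91 187.08   1.87] (np.float64(2.657594304535124), 3.5359128352530824, 'end', array([453.2, 188.1]), np.float64(1.971), np.int64(50))
0 [450.91 187.08   1.87] (np.float64(6.371681469282041), 8, 'across', array([449. , 196.9]), np.float64(0.191), np.int64(41))
1 [438.3  157.31   1.78] (np.float64(-1.1661458061398668), -0.2878272754219082, 'end', array([435.8, 157. ]), np.float64(1.678), np.int64(54))
1 [438.3  157.31   1.78] (np.float64(4.176123116915231), 5.45444164763319, 'across', array([446.5, 155.7]), np.float64(0.107), np.int64(49))
2 [459.48 126.09   1.37] (np.float64(4.472353784193061), 5.978990845628978, 'end', array([461.8, 125.1]), np.float64(1.163), np.int64(58))
2 [459.48 126.09   1.37] (np.float64(6.371681469282041), 8, 'across', array([458.5, 116.1]), np.float64(3.048), np.int64(41))
```

Call:
apply_moves:
  commands:
    - [0, 0, -0.12, -0.0045, 0.02, -0.03, 44]
    - [0, 0, -0.2325, -0.0045, 0.0315, -0.07, 44]
    - [0, 0, -0.2325, -0.0045, 0.0315, -0.11, 44]
    - [0, 0, -0.2325, -0.0045, 0.0315, -0.14, 44]
    - [0, 0, -0.2325, -0.0045, 0.0315, -0.14, 44]

```text
time: 33.7
tool_pos: [0.4543, 0.119, 0.0756]
ee_rot: [-3.132, 0.004, 1.374]
wrist_force: [0.6, 0.4, 0.2]
width: 0.0413
finger_force: 0.0
```

Call:
apply_moves:
  commands:
    - [0, 0, 0, 0, 0, -0.025, 44]
    - [0, 0, 0, 0, 0, -0.04, 44]
    - [0, 0, 0, 0, 0, -0.0505, 44]
    - [0, 0, 0, 0, 0, -0.0505, 44]
    - [0, 0, 0, 0, 0, -0.0505, 0]

```text
time: 34.2
tool_pos: [0.4592, 0.1203, 0.0314]
ee_rot: [3.14, -0.001, 1.375]
wrist_force: [0.2, -0.1, 0.7]
width: 0.0364
finger_force: 0.0
```

Call:
apply_moves:
  commands:
    - [0, 0, 0, 0, 0, 0, 0]
    - [0, 0, 0, 0, 0, 0, 0]
    - [0, 0, 0, 0, 0, 0, 0]
    - [0, 0, 0, 0, 0, 0, 0]
    - [0, 0, 0, 0, 0, 0, 0]

```text
time: 34.7
tool_pos: [0.459, 0.1204, 0.0312]
ee_rot: [3.139, -0.001, 1.375]
wrist_force: [-0.3, -0.4, 5.7]
width: 0.0197
finger_force: 30.0
```

Call:
apply_moves:
  commands:
    - [0, 0, 0, 0, 0, 0.015, 0]
    - [0, 0, 0, 0, 0, 0.04, 0]
    - [0, 0, 0, 0, 0, 0.08, 0]
    - [0, 0, 0, 0, 0, 0.11, 0]
    - [0, 0, 0, 0, 0, 0.11, 0]

```text
time: 35.2
tool_pos: [0.4607, 0.1208, 0.1446]
ee_rot: [3.133, -0.003, 1.375]
wrist_force: [0.2, 0.0, 0.2]
width: 0.0195
finger_force: 30.0
```

Call:
apply_moves:
  commands:
    - [0, 0, -0.13, 0.004, -0.036, 0, 0]
    - [0, 0, -0.26, 0.008, -0.072, 0, 0]
    - [0, 0, -0.39, 0.012, -0.108, 0, 0]
    - [0, 0, -0.52, 0.016, -0.144, 0, 0]
    - [0, 0, -0.65, 0.02, -0.18, 0, 0]

```text
time: 35.7
tool_pos: [0.4769, -0.0607, 0.1377]
ee_rot: [-3.139, 0.002, 0.72]
wrist_force: [1.2, 0.0, -0.7]
width: 0.0198
finger_force: 30.0
```

Call:
apply_moves:
  commands:
    - [0, 0, -0.13, 0.004, -0.036, 0, 0]
    - [0, 0, -0.26, 0.008, -0.072, 0, 0]
    - [0, 0, -0.39, 0.012, -0.108, 0, 0]
    - [0, 0, -0.52, 0.016, -0.144, 0, 0]
    - [0, 0, -0.65, 0.0185, -0.18, 0, 0]

```text
time: 36.2
tool_pos: [0.4956, -0.2404, 0.1374]
ee_rot: [-3.139, 0.003, 0.07]
wrist_force: [-0.0, 0.6, -0.5]
width: 0.0197
finger_force: 30.0
```

Call:
apply_moves:
  commands:
    - [0, 0, -0.088, 0, -0.013, 0, 0]
    - [0, 0, -0.088, 0, -0.013, 0, 0]
    - [0, 0, -0.088, 0, -0.013, 0, 0]
    - [0, 0, -0.088, 0, -0.013, 0, 0]
    - [0, 0, -0.088, 0, -0.013, 0, 0]

```text
time: 36.7
tool_pos: [0.4966, -0.2514, 0.1399]
ee_rot: [-3.141, 0.0, -0.01]
wrist_force: [-0.1, 0.4, -1.2]
width: 0.02
finger_force: 30.0
```

Run:
```python
from h import *
w=pose(3);st()
```

```text
pose [ 0.4967 -0.2517  0.1402 -0.0109] sd [0.     0.0001 0.0001 0.0002]
t 36.85 tcp [ 0.4968 -0.2519  0.1403] rot [ 3.141 -0.    -0.011] F [ 0.4 -0.1 -1.2] w 0.0199 ff 30.0 q [-0.57  0.12  1.46 -0.    1.56  1.01]
```

Call:
apply_moves:
  commands:
    - [0, 0, 0, 0, -0.001, -0.04, 0]
    - [0, 0, 0, 0, -0.001, -0.08, 0]
    - [0, 0, 0, 0, -0.001, -0.1, 0]
    - [0, 0, 0, 0, -0.001, -0.1085, 0]
    - [0, 0, 0, 0, -0.001, -0.1085, 0]

```text
time: 37.35
tool_pos: [0.4964, -0.2531, 0.032]
ee_rot: [-3.141, 0.001, -0.012]
wrist_force: [0.2, 1.2, 0.3]
width: 0.0192
finger_force: 30.0
```

Call:
apply_moves:
  commands:
    - [0, 0, 0, 0, 0, 0, 0]
    - [0, 0, 0, 0, 0, 0, 40]
    - [0, 0, 0, 0, 0, 0, 40]
    - [0, 0, 0, 0, 0, 0, 40]
    - [0, 0, 0, 0, 0, 0.03, 40]

```text
time: 37.85
tool_pos: [0.4936, -0.2518, 0.0573]
ee_rot: [-3.136, 0.008, -0.013]
wrist_force: [0.7, -0.7, -0.4]
width: 0.0374
finger_force: 0.0
```

Call:
apply_moves:
  commands:
    - [0, 0, 0.14, 0, 0, 0.04, 44]
    - [0, 0, 0.28, 0, 0.02, 0.08, 44]
    - [0, 0, 0.42, -0.005, 0.05, 0.12, 44]
    - [0, 0, 0.56, -0.01, 0.085, 0.15, 44]
    - [0, 0, 0.7, -0.015, 0.12, 0.16, 44]

```text
time: 38.35
tool_pos: [0.483, -0.1334, 0.2265]
ee_rot: [3.134, -0.004, 0.692]
wrist_force: [-0.2, 0.9, -0.2]
width: 0.0413
finger_force: 0.0
```

Call:
apply_moves:
  commands:
    - [0, 0, 0.14, -0.005, 0.036, 0, 44]
    - [0, 0, 0.28, -0.01, 0.072, 0, 44]
    - [0, 0, 0.42, -0.015, 0.108, 0, 44]
    - [0, 0, 0.56, -0.02, 0.144, 0, 44]
    - [0, 0, 0.7, -0.022, 0.18, 0, 44]

```text
time: 38.85
tool_pos: [0.4591, 0.0477, 0.222]
ee_rot: [3.14, -0.0, 1.393]
wrist_force: [0.5, 0.2, -0.7]
width: 0.0412
finger_force: 0.0
```

Call:
apply_moves:
  commands:
    - [0, 0, 0.14, 0, 0.03, 0, 44]
    - [0, 0, 0.219, 0, 0.042, 0, 44]
    - [0, 0, 0.219, 0, 0.042, 0, 44]
    - [0, 0, 0.219, 0, 0.042, 0, 44]
    - [0, 0, 0.219, 0, 0.042, 0, 44]

```text
time: 39.35
tool_pos: [0.4597, 0.0875, 0.2216]
ee_rot: [3.141, 0.0, 1.604]
wrist_force: [0.5, 0.4, -1.1]
width: 0.0417
finger_force: 0.0
```

Run:
```python
from h import *
w=pose(2); O=fit(w)
for o in O: print(np.round(o,3))
plan(O)
```

```text
pose [0.4597 0.0875 0.2216 1.604 ] sd [0. 0. 0. 0.]
[4.51019e+02 1.87073e+02 1.87000e+00 2.47000e-01 1.36600e+03]
[4.36250e+02 1.57246e+02 1.68100e+00 2.47000e-01 1.36600e+03]
0 [451.02 187.07   1.87] (np.float64(7.75), 8, 'end', array([453.4, 187.8]), np.float64(1.87), np.int64(58))
0 [451.02 187.07   1.87] (np.float64(6.057522203923062), 8, 'across', array([449.6, 197. ]), np.float64(0.142), np.int64(43))
1 [436.25 157.25   1.68] (np.float64(6.493362938564083), 8, 'end', array([433.9, 156.5]), np.float64(1.891), np.int64(62))
1 [436.25 157.25   1.68] (np.float64(7.15), 8, 'across', array([439.1, 150. ]), np.float64(0.111), np.int64(49))
```

Call:
apply_moves:
  commands:
    - [0, 0, 0.076, -0.01, 0.03, 0, 44]
    - [0, 0, 0.076, -0.0227, 0.063, -0.03, 44]
    - [0, 0, 0.076, -0.0227, 0.063, -0.07, 44]
    - [0, 0, 0.076, -0.0227, 0.063, -0.11, 44]
    - [0, 0, 0.076, -0.0227, 0.063, -0.14, 44]

```text
time: 39.95
tool_pos: [0.4358, 0.1507, 0.0791]
ee_rot: [-3.139, 0.0, 1.681]
wrist_force: [0.7, -0.8, -1.1]
width: 0.0416
finger_force: 0.0
```

Call:
apply_moves:
  commands:
    - [0, 0, 0, 0, 0, -0.02, 44]
    - [0, 0, 0, 0, 0, -0.04, 44]
    - [0, 0, 0, 0, 0, -0.0506, 44]
    - [0, 0, 0, 0, 0, -0.0506, 44]
    - [0, 0, 0, 0, 0, -0.0506, 0]

```text
time: 40.45
tool_pos: [0.4375, 0.1512, 0.0317]
ee_rot: [3.14, -0.0, 1.682]
wrist_force: [-0.1, 0.2, 0.9]
width: 0.0364
finger_force: 0.0
```

Call:
apply_moves:
  commands:
    - [0, 0, 0, 0, 0, 0, 0]
    - [0, 0, 0, 0, 0, 0, 0]
    - [0, 0, 0, 0, 0, 0, 0]
    - [0, 0, 0, 0, 0, 0, 0]
    - [0, 0, 0, 0, 0, 0, 0]

```text
time: 40.95
tool_pos: [0.4378, 0.1515, 0.0322]
ee_rot: [3.139, -0.0, 1.682]
wrist_force: [-1.5, -1.5, 6.0]
width: 0.0196
finger_force: 30.0
```

Call:
apply_moves:
  commands:
    - [0, 0, 0, 0, 0, 0.015, 0]
    - [0, 0, 0, 0, 0, 0.04, 0]
    - [0, 0, 0, 0, 0, 0.08, 0]
    - [0, 0, 0, 0, 0, 0.11, 0]
    - [0, 0, 0, 0, 0, 0.11, 0]

```text
time: 41.45
tool_pos: [0.4397, 0.1521, 0.1456]
ee_rot: [3.132, -0.001, 1.682]
wrist_force: [1.2, 0.1, -1.6]
width: 0.0199
finger_force: 30.0
```

Run:
```python
from h import *
w=pose(2);st()
```

```text
pose [0.4375 0.1515 0.1417 1.6824] sd [0.0007 0.0002 0.0011 0.    ]
t 41.55 tcp [0.4368 0.1514 0.1406] rot [ 3.141 -0.     1.682] F [-0.3  0.1 -0.8] w 0.0193 ff 30.0 q [ 0.21 -0.09  1.67  0.    1.55  0.1 ]
```

Call:
apply_moves:
  commands:
    - [0, 0, -0.13, 0.005, -0.028, 0, 0]
    - [0, 0, -0.26, 0.01, -0.056, 0, 0]
    - [0, 0, -0.39, 0.015, -0.084, 0, 0]
    - [0, 0, -0.52, 0.02, -0.112, 0, 0]
    - [0, 0, -0.65, 0.025, -0.14, 0, 0]

```text
time: 42.05
tool_pos: [0.4603, 0.0105, 0.1379]
ee_rot: [-3.137, 0.002, 1.027]
wrist_force: [0.8, 0.6, -0.3]
width: 0.0196
finger_force: 30.0
```

Call:
apply_moves:
  commands:
    - [0, 0, -0.13, 0.005, -0.03, 0, 0]
    - [0, 0, -0.26, 0.01, -0.06, 0, 0]
    - [0, 0, -0.39, 0.015, -0.09, 0, 0]
    - [0, 0, -0.52, 0.02, -0.12, 0, 0]
    - [0, 0, -0.65, 0.025, -0.15, 0, 0]

```text
time: 42.55
tool_pos: [0.4853, -0.1392, 0.1377]
ee_rot: [-3.138, 0.004, 0.377]
wrist_force: [0.3, -0.2, -1.1]
width: 0.0193
finger_force: 30.0
```

Call:
apply_moves:
  commands:
    - [0, 0, -0.13, 0.004, -0.03, 0, 0]
    - [0, 0, -0.26, 0.008, -0.055, 0, 0]
    - [0, 0, -0.396, 0.011, -0.0645, 0, 0]
    - [0, 0, -0.396, 0.011, -0.0645, 0, 0]
    - [0, 0, -0.396, 0.011, -0.0645, 0, 0]

```text
time: 43.05
tool_pos: [0.4967, -0.2023, 0.1386]
ee_rot: [-3.139, 0.004, -0.011]
wrist_force: [-0.9, 0.0, -1.6]
width: 0.0194
finger_force: 30.0
```

Run:
```python
from h import *
w=pose(3);st()
cv2.imwrite('pics/w6.png',w['pixels'][...,::-1])
```

```text
pose [ 0.4973 -0.2021  0.1397 -0.011 ] sd [0.0002 0.     0.0004 0.0001]
t 43.2 tcp [ 0.4975 -0.2021  0.1402] rot [-3.141e+00  1.000e-03 -1.100e-02] F [ 0.8  0.5 -0.8] w 0.0195 ff 30.0 q [-0.49  0.08  1.51  0.    1.56  1.09]
```

View pics/w6.png

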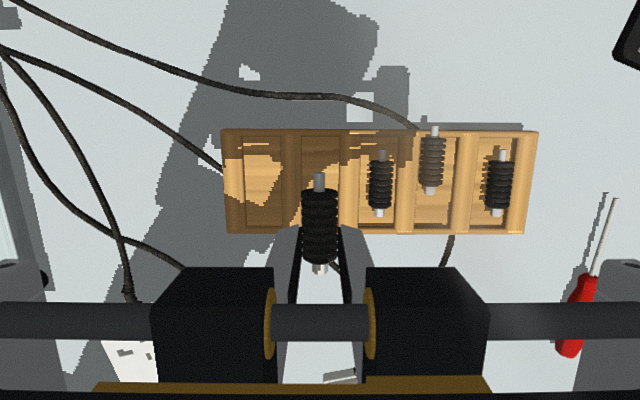

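Bays 3 (381,182) and 5 (499,182) are good. The part in bay 4 has shifted to (432,162), which is about 15 mm along the bay, so I'll measure and mend it later. Place this one now.

Call:
apply_moves:
  commands:
    - [0, 0, 0, 0, -0.001, -0.04, 0]
    - [0, 0, 0, 0, -0.001, -0.08, 0]
    - [0, 0, 0, 0, -0.001, -0.1, 0]
    - [0, 0, 0, 0, -0.001, -0.107, 0]
    - [0, 0, 0, 0, -0.001, -0.107, 0]

```text
time: 43.7
tool_pos: [0.4974, -0.2031, 0.0338]
ee_rot: [-3.141, 0.001, -0.012]
wrist_force: [0.1, 0.3, -0.2]
width: 0.0192
finger_force: 30.0
```

Call:
apply_moves:
  commands:
    - [0, 0, 0, 0, 0, 0, 0]
    - [0, 0, 0, 0, 0, 0, 40]
    - [0, 0, 0, 0, 0, 0, 40]
    - [0, 0, 0, 0, 0, 0, 40]
    - [0, 0, 0, 0, 0, 0.03, 40]

```text
time: 44.2
tool_pos: [0.4948, -0.2025, 0.06]
ee_rot: [-3.137, 0.008, -0.014]
wrist_force: [-0.2, -0.1, -0.6]
width: 0.0378
finger_force: 0.0
```

Call:
apply_moves:
  commands:
    - [0, 0, 0.14, 0, 0, 0.04, 44]
    - [0, 0, 0.28, 0, 0.02, 0.08, 44]
    - [0, 0, 0.42, -0.005, 0.05, 0.12, 44]
    - [0, 0, 0.56, -0.01, 0.085, 0.15, 44]
    - [0, 0, 0.7, -0.015, 0.12, 0.16, 44]

```text
time: 44.7
tool_pos: [0.4844, -0.0837, 0.229]
ee_rot: [3.134, -0.005, 0.691]
wrist_force: [0.4, 0.2, -0.2]
width: 0.0414
finger_force: 0.0
```

Call:
apply_moves:
  commands:
    - [0, 0, 0.14, -0.005, 0.034, 0, 44]
    - [0, 0, 0.28, -0.01, 0.068, 0, 44]
    - [0, 0, 0.42, -0.015, 0.102, 0, 44]
    - [0, 0, 0.56, -0.02, 0.136, 0, 44]
    - [0, 0, 0.7, -0.022, 0.168, 0, 44]

```text
time: 45.2
tool_pos: [0.4605, 0.0853, 0.2245]
ee_rot: [3.14, -0.0, 1.392]
wrist_force: [1.0, -0.7, 0.3]
width: 0.0413
finger_force: 0.0
```

Call:
apply_moves:
  commands:
    - [0, 0, 0.14, 0, 0, 0, 44]
    - [0, 0, 0.219, 0, 0, 0, 44]
    - [0, 0, 0.219, 0, 0, 0, 44]
    - [0, 0, 0.219, 0, 0, 0, 44]
    - [0, 0, 0.219, 0, 0, 0, 44]

```text
time: 45.7
tool_pos: [0.461, 0.0836, 0.2241]
ee_rot: [3.141, -0.0, 1.604]
wrist_force: [-0.2, 0.1, -0.5]
width: 0.0416
finger_force: 0.0
```

Run:
```python
from h import *
w=pose(2); O=fit(w)
for o in O: print(np.round(o,3))
plan(O)
```

```text
pose [0.461  0.0836 0.224  1.6039] sd [0.     0.     0.     0.0001]
[4.51330e+02 1.87117e+02 1.89100e+00 2.47000e-01 7.03000e+02]
0 [451.33 187.12   1.89] (np.float64(8.0), 8, 'end', array([451.3, 187.1]), np.float64(1.891), np.int64(58))
0 [451.33 187.12   1.89] (np.float64(8.0), 8, 'across', array([451.3, 187.1]), np.float64(0.32), np.int64(37))
```

Call:
apply_moves:
  commands:
    - [0, 0, 0.1, -0.004, 0.04, 0, 44]
    - [0, 0, 0.2, -0.008, 0.08, -0.02, 44]
    - [0, 0, 0.287, -0.0097, 0.103, -0.06, 44]
    - [0, 0, 0.287, -0.0097, 0.103, -0.1, 44]
    - [0, 0, 0.287, -0.0097, 0.103, -0.14, 44]

```text
time: 46.3
tool_pos: [0.4512, 0.1876, 0.0828]
ee_rot: [3.14, 0.0, 1.893]
wrist_force: [0.0, -0.7, -0.3]
width: 0.0416
finger_force: 0.0
```

Call:
apply_moves:
  commands:
    - [0, 0, 0, 0, 0, -0.02, 44]
    - [0, 0, 0, 0, 0, -0.04, 44]
    - [0, 0, 0, 0, 0, -0.053, 44]
    - [0, 0, 0, 0, 0, -0.053, 44]
    - [0, 0, 0, 0, 0, -0.053, 0]

```text
time: 46.8
tool_pos: [0.4517, 0.1869, 0.0316]
ee_rot: [3.141, -0.0, 1.892]
wrist_force: [-0.1, -0.6, 0.0]
width: 0.0367
finger_force: 0.0
```

Call:
apply_moves:
  commands:
    - [0, 0, 0, 0, 0, 0, 0]
    - [0, 0, 0, 0, 0, 0, 0]
    - [0, 0, 0, 0, 0, 0, 0]
    - [0, 0, 0, 0, 0, 0, 0]
    - [0, 0, 0, 0, 0, 0, 0]

```text
time: 47.3
tool_pos: [0.4523, 0.1871, 0.0323]
ee_rot: [3.139, 0.0, 1.892]
wrist_force: [0.4, -0.3, 5.7]
width: 0.0198
finger_force: 30.0
```

Call:
apply_moves:
  commands:
    - [0, 0, 0, 0, 0, 0.015, 0]
    - [0, 0, 0, 0, 0, 0.04, 0]
    - [0, 0, 0, 0, 0, 0.08, 0]
    - [0, 0, 0, 0, 0, 0.11, 0]
    - [0, 0, 0, 0, 0, 0.11, 0]

```text
time: 47.8
tool_pos: [0.4538, 0.1877, 0.1457]
ee_rot: [3.132, 0.0, 1.892]
wrist_force: [0.5, 0.3, -0.0]
width: 0.0194
finger_force: 30.0
```

Run:
```python
from h import *
w=pose(3);st()
```

```text
pose [0.4512 0.1869 0.1408 1.8923] sd [0.0009 0.0003 0.0014 0.    ]
t 47.95 tcp [0.4502 0.1866 0.1392] rot [-3.139 -0.     1.892] F [-0.2  1.  -1. ] w 0.0194 ff 30.0 q [ 0.28 -0.03  1.62 -0.    1.55 -0.05]
```

Call:
apply_moves:
  commands:
    - [0, 0, -0.13, 0.004, -0.024, 0, 0]
    - [0, 0, -0.26, 0.008, -0.048, 0, 0]
    - [0, 0, -0.39, 0.012, -0.072, 0, 0]
    - [0, 0, -0.52, 0.016, -0.096, 0, 0]
    - [0, 0, -0.65, 0.02, -0.12, 0, 0]

```text
time: 48.45
tool_pos: [0.4696, 0.0659, 0.138]
ee_rot: [-3.137, 0.002, 1.237]
wrist_force: [-0.6, -0.2, -1.1]
width: 0.0195
finger_force: 30.0
```

Call:
apply_moves:
  commands:
    - [0, 0, -0.13, 0.004, -0.024, 0, 0]
    - [0, 0, -0.26, 0.008, -0.048, 0, 0]
    - [0, 0, -0.39, 0.012, -0.072, 0, 0]
    - [0, 0, -0.52, 0.016, -0.096, 0, 0]
    - [0, 0, -0.65, 0.02, -0.12, 0, 0]

```text
time: 48.95
tool_pos: [0.4896, -0.0538, 0.1379]
ee_rot: [-3.138, 0.004, 0.587]
wrist_force: [1.0, 0.3, -1.2]
width: 0.0192
finger_force: 30.0
```

Call:
apply_moves:
  commands:
    - [0, 0, -0.13, 0.003, -0.024, 0, 0]
    - [0, 0, -0.26, 0.006, -0.048, 0, 0]
    - [0, 0, -0.39, 0.009, -0.072, 0, 0]
    - [0, 0, -0.52, 0.012, -0.09, 0, 0]
    - [0, 0, -0.606, 0.0133, -0.1, 0, 0]

```text
time: 49.45
tool_pos: [0.503, -0.1541, 0.1377]
ee_rot: [-3.14, 0.005, -0.02]
wrist_force: [0.2, 1.1, -1.3]
width: 0.0195
finger_force: 30.0
```

Run:
```python
from h import *
w=pose(4);st()
```

```text
pose [ 0.5032 -0.1536  0.1382 -0.0157] sd [0.0001 0.001  0.0004 0.0038]
t 49.65 tcp [ 0.5034 -0.1525  0.1388] rot [-3.14   0.004 -0.012] F [-0.8 -0.1 -0.4] w 0.0191 ff 30.0 q [-0.4   0.06  1.53  0.    1.55  1.18]
```

Call:
apply_moves:
  commands:
    - [0, 0, 0, 0.001, 0, -0.04, 0]
    - [0, 0, 0, 0.001, -0.001, -0.08, 0]
    - [0, 0, 0, 0.001, -0.001, -0.1, 0]
    - [0, 0, 0, 0.001, -0.001, -0.1065, 0]
    - [0, 0, 0, 0.001, -0.001, -0.1065, 0]

```text
time: 50.15
tool_pos: [0.5044, -0.1527, 0.0336]
ee_rot: [-3.14, 0.003, -0.011]
wrist_force: [-0.8, 0.8, -0.7]
width: 0.0197
finger_force: 30.0
```

Call:
apply_moves:
  commands:
    - [0, 0, 0, 0, 0, 0, 0]
    - [0, 0, 0, 0, 0, 0, 40]
    - [0, 0, 0, 0, 0, 0, 40]
    - [0, 0, 0, 0, 0, 0, 40]
    - [0, 0, 0, 0, 0, 0.03, 40]

```text
time: 50.65
tool_pos: [0.5023, -0.1528, 0.0605]
ee_rot: [-3.138, 0.009, -0.014]
wrist_force: [-0.4, 0.3, -0.3]
width: 0.0378
finger_force: 0.0
```

Call:
apply_moves:
  commands:
    - [0, 0, 0, 0, 0, 0.04, 40]
    - [0, 0, 0, -0.01, -0.02, 0.08, 40]
    - [0, 0, 0, -0.03, -0.05, 0.12, 40]
    - [0, 0, 0, -0.055, -0.08, 0.14, 40]
    - [0, 0, 0, -0.075, -0.1, 0.16, 40]

```text
time: 51.15
tool_pos: [0.4297, -0.2561, 0.2269]
ee_rot: [3.139, -0.002, -0.014]
wrist_force: [0.0, -1.2, 0.2]
width: 0.0375
finger_force: 0.0
```

Call:
apply_moves:
  commands:
    - [0, 0, 0, 0, 0, 0, 40]
    - [0, 0, 0, 0, 0, 0, 40]
    - [0, 0, 0, 0, 0, 0, 40]
    - [0, 0, 0, 0, 0, 0, 40]
    - [0, 0, 0, 0, 0, 0, 40]

```text
time: 51.65
tool_pos: [0.4307, -0.2531, 0.2232]
ee_rot: [-3.14, 0.002, -0.012]
wrist_force: [0.2, -0.8, -0.8]
width: 0.0381
finger_force: 0.0
```

```bash
cat > rk.py <<'E'
from h import *
w=pose(2)
RK=lambda P:np.c_[R.from_euler('z',-.014).apply(np.array(P,float)/1e3)[:,:2]+[.5036,-.253],np.array(P,float)[:,2]/1e3]
g=cv2.cvtColor(w['pixels'],cv2.COLOR_RGB2GRAY)
for b,yb in enumerate((100,50,0,-50,-100),1):
    m=np.zeros_like(g);cv2.fillPoly(m,[proj(w,RK([(-52,yb-20,36),(-52,yb+20,36),(52,yb+20,36),(52,yb-20,36)])).astype(int)],255)
    hsv=cv2.cvtColor(w['pixels'],cv2.COLOR_RGB2HSV)
    k=((m>0)&(g<62)).astype(np.uint8); k=cv2.morphologyEx(k,cv2.MORPH_CLOSE,np.ones((5,5)))
    n,l,s,_=cv2.connectedComponentsWithStats(k)
    if n<2: print(b,'none');continue
    i=1+np.argmax(s[1:,4]);pts=np.argwhere(l==i)[:,::-1].astype(float)
    Q=np.array([at_z(w,p,.034) for p in pts]);Q[:,:2]-=[.5036,-.253];Q=R.from_euler('z',.014).apply(Q)[:,:2]*1000
    r=cv2.minAreaRect(Q.astype(np.float32));print(b,'area',s[i,4],'centre',np.round(r[0],1),'size',np.round(r[1],1),'ang',round(r[2],1),'y off',round(r[0][1]-yb,1),'mean',Q.mean(0).round(1))
import sys
cv2.imwrite('pics/'+sys.argv[1]+'.png',w['pixels'][...,::-1])
s=snap('top');cv2.imwrite('pics/top_'+sys.argv[1]+'.png',s['pixels'][...,::-1])
E
python3 rk.py w7
```

```text
pose [ 0.4307 -0.2534  0.2236 -0.0123] sd [0.     0.0001 0.0001 0.0001]
1 area 1120 centre [12.  99.1] size [61.8 36.1] ang 0.0 y off -0.9 mean [ 5.7 98.2]
2 area 1036 centre [11. 48.] size [63.8 33.5] ang 0.1 y off -2.0 mean [ 4.  46.8]
3 area 1080 centre [ 5.8 -5.3] size [72. 32.] ang 8.1 y off -5.3 mean [ 2.  -4.5]
4 area 775 centre [ 18.9 -43.8] size [39.1 19.3] ang 1.3 y off 6.2 mean [ 19.1 -43.6]
5 area 634 centre [-1.000e-01 -1.029e+02] size [38.  19.5] ang 3.5 y off -2.9 mean [ 1.000e-01 -1.023e+02]
```

View pics/w7.png

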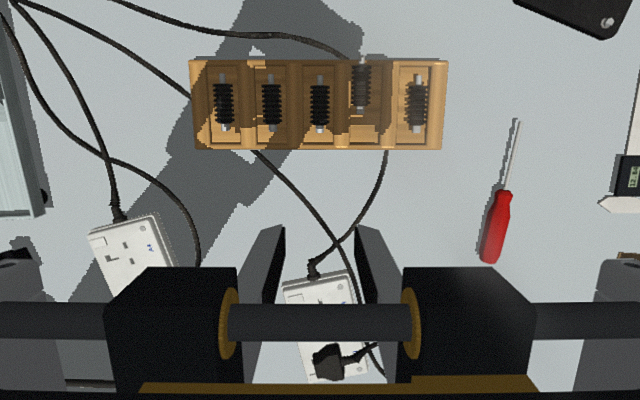

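Four parts are well seated. The bay 4 part at (361,85) sits about 19 mm off along its bay, so I'll regrip it by its far end and slide it back.

Call:
apply_moves:
  commands:
    - [0, 0, 0, 0.035, -0.015, 0, 34]
    - [0, 0, 0, 0.07, -0.03, -0.02, 34]
    - [0, 0, 0, 0.1033, -0.0436, -0.05, 34]
    - [0, 0, 0, 0.1033, -0.0436, -0.09, 34]
    - [0, 0, 0, 0.1033, -0.0436, -0.13, 34]

```text
time: 52.3
tool_pos: [0.5349, -0.2979, 0.0924]
ee_rot: [-3.142, 0.0, -0.013]
wrist_force: [0.2, 0.2, -1.0]
width: 0.0318
finger_force: 0.0
```

Call:
apply_moves:
  commands:
    - [0, 0, 0, 0, 0, 0, 34]
    - [0, 0, 0, 0, 0, 0, 34]
    - [0, 0, 0, 0, 0, 0, 34]
    - [0, 0, 0, 0, 0, 0, 34]
    - [0, 0, 0, 0, 0, 0, 34]

```text
time: 52.8
tool_pos: [0.5349, -0.2985, 0.0973]
ee_rot: [3.139, -0.004, -0.014]
wrist_force: [-0.2, -0.0, -0.7]
width: 0.0318
finger_force: 0.0
```

Call:
apply_moves:
  commands:
    - [0, 0, 0, 0, 0.001, -0.03, 34]
    - [0, 0, 0, 0, 0.001, -0.05, 34]
    - [0, 0, 0, 0, 0.001, -0.06, 34]
    - [0, 0, 0, 0, 0.001, -0.06, 34]
    - [0, 0, 0, 0, 0.001, -0.06, 34]

```text
time: 53.3
tool_pos: [0.5344, -0.2972, 0.0357]
ee_rot: [3.14, -0.002, -0.014]
wrist_force: [-0.1, -0.3, 0.6]
width: 0.032
finger_force: 0.0
```

Run:
```python
from h import *
w=pose(3);st()
```

```text
pose [ 0.5348 -0.2974  0.0363 -0.0137] sd [0.     0.     0.0001 0.    ]
t 53.45 tcp [ 0.5348 -0.2974  0.0363] rot [ 3.14e+00 -3.00e-03 -1.40e-02] F [ 1.1  0.8 -0.2] w 0.0322 ff 0.0 q [-0.6   0.31  1.45 -0.    1.38  0.98]
```

Call:
apply_moves:
  commands:
    - [0, 0, 0, 0, 0, -0.005, 34]
    - [0, 0, 0, 0, 0, -0.0055, 34]
    - [0, 0, 0, 0, 0, -0.0055, 0]
    - [0, 0, 0, 0, 0, -0.0055, 0]
    - [0, 0, 0, 0, 0, -0.0055, 0]

```text
time: 53.95
tool_pos: [0.5338, -0.2969, 0.029]
ee_rot: [3.141, 0.0, -0.014]
wrist_force: [0.9, -0.2, -0.4]
width: 0.0198
finger_force: 30.0
```

Call:
apply_moves:
  commands:
    - [0, 0, 0, 0, 0, 0, 0]
    - [0, 0, 0, 0, 0, 0, 0]
    - [0, 0, 0, 0, 0, 0.003, 0]
    - [0, 0, 0, -0.01, -0.003, 0.003, 0]
    - [0, 0, 0, -0.019, -0.005, 0.003, 0]

```text
time: 54.45
tool_pos: [0.5141, -0.3018, 0.032]
ee_rot: [-3.141, 0.0, -0.013]
wrist_force: [-0.2, 0.4, -1.1]
width: 0.0196
finger_force: 30.0
```

Call:
apply_moves:
  commands:
    - [0, 0, 0, 0, 0, 0, 0]
    - [0, 0, 0, 0, 0, -0.002, 0]
    - [0, 0, 0, 0, 0, -0.002, 34]
    - [0, 0, 0, 0, 0, -0.002, 34]
    - [0, 0, 0, 0, 0, -0.002, 34]

```text
time: 54.95
tool_pos: [0.515, -0.3017, 0.0301]
ee_rot: [3.141, -0.0, -0.013]
wrist_force: [0.4, -0.1, 0.2]
width: 0.0318
finger_force: 0.0
```

Call:
apply_moves:
  commands:
    - [0, 0, 0, 0, 0, 0.03, 34]
    - [0, 0, 0, 0, 0, 0.07, 34]
    - [0, 0, 0, -0.03, 0.015, 0.11, 34]
    - [0, 0, 0, -0.06, 0.03, 0.15, 34]
    - [0, 0, 0, -0.085, 0.049, 0.19, 34]

```text
time: 55.45
tool_pos: [0.4313, -0.2542, 0.2172]
ee_rot: [3.141, 0.0, -0.014]
wrist_force: [-0.2, -0.7, 0.3]
width: 0.032
finger_force: 0.0
```

Call:
apply_moves:
  commands:
    - [0, 0, 0, 0, 0, 0, 34]
    - [0, 0, 0, 0, 0, 0, 34]
    - [0, 0, 0, 0, 0, 0, 34]
    - [0, 0, 0, 0, 0, 0, 34]
    - [0, 0, 0, 0, 0, 0, 34]

```text
time: 55.95
tool_pos: [0.4322, -0.2545, 0.2138]
ee_rot: [-3.139, 0.003, -0.014]
wrist_force: [0.4, 0.3, 0.5]
width: 0.0318
finger_force: 0.0
```

```bash
python3 rk.py w8
python3 - <<'E'
from h import *
a=cv2.imread('pics/w8.png')[30:200,150:500];b=cv2.imread('pics/top_w8.png')[115:275,150:480]
a=cv2.resize(a,(600,291),interpolation=2);b=cv2.resize(b,(600,291),interpolation=2)
cv2.imwrite('pics/fin.png',np.vstack([a,b]))
E
```

```text
pose [ 0.4323 -0.2546  0.2143 -0.0137] sd [0.     0.     0.0002 0.    ]
1 area 1147 centre [ 8.2 97.3] size [61.6 32.3] ang 1.2 y off -2.7 mean [ 4.4 98.6]
2 area 987 centre [ 5.7 48.1] size [32.6 55.9] ang 89.1 y off -1.9 mean [ 0.7 47.4]
3 area 992 centre [-5.5 -5.3] size [24.6 50.8] ang 89.5 y off -5.3 mean [-0.9 -4.7]
4 area 780 centre [ -0.5 -48.9] size [19.6 39.1] ang 89.2 y off 1.1 mean [ -0.  -48.9]
5 area 615 centre [  -0.2 -102.6] size [37. 20.] ang 1.2 y off -2.6 mean [   0.6 -102.3]
```

View pics/fin.png

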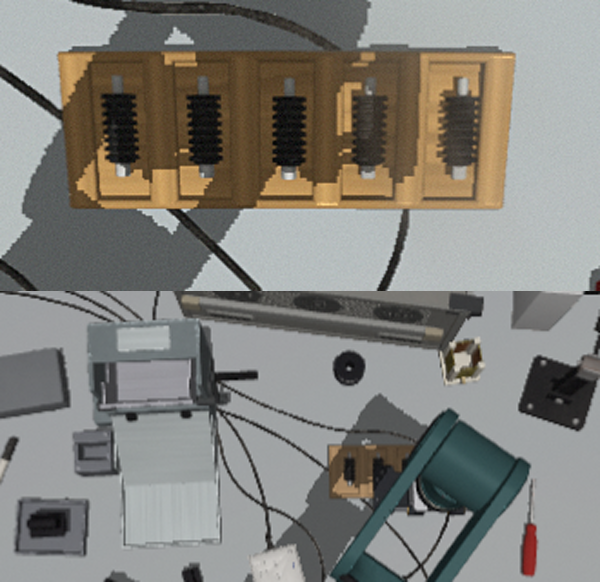

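All five parts lie in their own bays, with crop positions (122,125) to (460,125). The pan and hopper are empty with the hopper home, the link is in the dish, and the bystanders are where they started. Hand in.

```bash
python3 -c "
from bench import *
print(close_job())"
```

```text
the job is handed in; nothing more can be done
None
```

The job is handed in but gave no verdict: link in the dish, hopper tipped to its stop and swung back home empty, all five attenuators one to a bay in the rack (the bay 4 part had shifted about 19 mm and was slid back), bystanders not moved.

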